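# Put the tasting crispbread away under its cover and clamp it

## Task

The tasting is over: put the crispbread away. Swing the wire bail of the tray open, right up and back past upright; stack all the crispbread slabs that lie on the table flat and squarely, one on another, lengthwise on the wooden stand in the tray; then set the blue cover over the pile so that it sits down inside the tray's rim, and swing the bail all the way down over it. Leave the loaf, the roll, the jars and the knife where they are.

Things in the scene. Friction and masses are not known exactly. Their poses are not given: they have to be found in the camera images.
- slab0: brown crispbread slab with dark dimples, a rigid box 90 x 55 x 10 mm (its x, y, z), 60 g; all slabs are alike. Origin: centre of its underside, z up, x along its 90 mm length. Starts flat on the table. May be absent (then None): 3 to 5 slabs are present
- slab1: brown crispbread slab with dark dimples, a rigid box 90 x 55 x 10 mm (its x, y, z), 60 g; all slabs are alike. Origin: centre of its underside, z up, x along its 90 mm length. Starts flat on the table. May be absent (then None): 3 to 5 slabs are present
- slab2: brown crispbread slab with dark dimples, a rigid box 90 x 55 x 10 mm (its x, y, z), 60 g; all slabs are alike. Origin: centre of its underside, z up, x along its 90 mm length. Starts flat on the table. May be absent (then None): 3 to 5 slabs are present
- slab3: brown crispbread slab with dark dimples, a rigid box 90 x 55 x 10 mm (its x, y, z), 60 g; all slabs are alike. Origin: centre of its underside, z up, x along its 90 mm length. Starts flat on the table. May be absent (then None): 3 to 5 slabs are present
- slab4: brown crispbread slab with dark dimples, a rigid box 90 x 55 x 10 mm (its x, y, z), 60 g; all slabs are alike. Origin: centre of its underside, z up, x along its 90 mm length. Starts flat on the table. May be absent (then None): 3 to 5 slabs are present
- tray: aluminium base tray, fixed to the table, 154 x 120 mm (x, y). Origin: centre of its underside, z up. Floor top at z = 6 mm; rim 5 mm thick, top at z = 12 mm (inside 144 x 110 mm: 6 mm play round the cover). In the middle a dark wooden stand 70 x 36 mm, top at z = 30 mm. Two dark posts 12 x 8 mm, 108 mm tall, at x = +92, y = +-36 mm (outside the tray, far side from the robot) carry the bail
- stand_top (a point): centre of the top of the wooden stand, 30 mm above the tray's origin, axes as the tray's. The stand is smaller than a slab; slabs lie on it lengthwise (slab x along tray x), overhanging 10 mm at each end and 9.5 mm at each side
- cover: blue cover, a box open below, outside 132 x 98 x 90 mm (x, y, z), walls and top 4 mm, 0.28 to 0.46 kg, upright on the table. Origin: centre of its lower rim, z up. On top, in the middle, a wooden bar handle 52 mm along x, 16 mm across (y), z = 90 to 120 mm. Seated, it stands on the tray floor, long side along the tray's, origin 6 mm above the tray's; five slabs then have 6 mm left above
- bail (a joint): angle of the wire bail (clamp), rad. 0: down, level, its legs 1 mm above the seated cover's top, one each side of the handle; 1.57: upright; 2.0: limit, leaning away from the robot. Starts at 0 to 0.5, over the empty tray. 80 g, friction 0.12 N m: it stays where left; its front bar moves with 1 to 3 N. It cannot close over a cover that is not seated
- bail_bar (a point): middle of the bail's front cross bar (red sleeve 13 mm thick, 52 mm long, look only: the solid bar is 8 mm thick), 185 mm from the hinge, along tray y from -36 to +36 mm between the two 8 mm legs. At angle a: tray x = 92 - 185 cos(a), z = 101 + 185 sin(a) mm; down, it is 27 mm in front of the seated cover
- bail_hinge (a point): middle of the bail's hinge axis, at tray x = 92, y = 0, z = 101 mm; the axis runs along tray y
- roll: small pale round bread roll, 74 mm across, 43 mm high, lying among the slabs; leave it. Origin: centre of its underside
- loaf: brown loaf, 125 x 80 x 66 mm; leave it. Origin: centre of its underside
- knife: bread knife with blue handle, 320 mm long, lying beyond the tray; leave it. Origin: where the blade meets the handle
- jam: jam jar with red lid, 60 mm across, 75 mm high; leave it. Origin: centre of its underside
- honey: honey jar with brass lid, 56 mm across, 85 mm high; leave it. Origin: centre of its underside
Mind the look-alikes: they are no part of the job. Leave any white look-alike of the slab4 alone. Leave any red look-alike of the slab3 alone.

How it is judged:
On the way, in this order (a step that is already met when the one before it is completed fails the run):
1. the bail is swung open past upright (value of joint bail above 1.5 rad), for 0.2 s.
2. all slabs present lie in a square pile on the stand (horizontal distance between each of slab0, slab1, slab2, slab3, slab4 and stand_top below 0.01 m and z of each of slab0, slab1, slab2, slab3, slab4 in the frame of tray above 0.026 m and angle between the z axis of each of slab0, slab1, slab2, slab3, slab4 and the z axis of tray, either way round below 0.06 rad and angle between the x axis of each of slab0, slab1, slab2, slab3, slab4 and the x axis of tray, either way round below 0.15 rad), for 0.2 s.
3. the cover is seated in the tray over the pile (z of cover in the frame of tray below 0.009 m and horizontal distance between cover and tray below 0.012 m and angle between cover's own z axis and vertical below 0.04 rad), for 0.2 s.
4. the bail is down over the cover (value of joint bail below 0.05 rad), for 0.2 s.
At the end, for the whole second after the job is handed in: each slab present lies flat (0.06 rad) in the pile on the stand, centred within 10 mm, lengthwise within 0.15 rad; the cover stands upright on the tray floor inside the rim (origin below 9 mm, within 12 mm of centre); bail below 0.05 rad; all at rest (all of step 2 and all of step 3 and value of joint bail below 0.05 rad and linear speed of each of slab0, slab1, slab2, slab3, slab4, cover below 0.02 m/s); the robot touches nothing.
It fails at once if the bread roll, the loaf, a jar or the bread knife is shoved away (more than 40 mm) or the loaf, roll or a jar is tipped over (distance of any of roll, loaf, jam, honey, knife from where it was at the start of the episode above 0.04 m or angle between any of roll, loaf, jam, honey's own z axis and vertical above 0.6 rad).
Of slab0, slab1, slab2, slab3, slab4 only 3 to 5 are there at a start; the rules pass over those that are not, and their reading is None.
At some moment in a run one of cover may be knocked a few centimetres aside while the robot is not near it.
It also fails if it takes over 210 s, if anything falls off the work surface, if the arm or the gripper's body presses on something with over 40 N, if the wrist force passes 120 N, or if a joint passes its speed limit or range.

## Robot

A 6-joint arm with a two-finger parallel gripper is mounted at the origin on the work surface. World frame = base frame: x ahead of the robot, y to its left, z up, the work surface at z = 0. Lengths are in m, angles in rad, forces in N, time in s.
With the tool pointing down it reaches from about 0.225 to 0.875 m from the base axis. Payload 3.4 kg.
Tool frame: the origin (TCP) lies at the very end of the fingers, on their centre line; the grasp point (between the pads) lies 19 mm behind it (manip.tcp_to_grasp is the distance from the TCP to the grasp point, in m); z points along the fingers, y is the line along which they close (so a half turn about z gives the same grasp; the last joint's range is limited). The gripper opens to 85 mm and grips with 20 to 120 N. Pads are 22 mm wide; open, the fingers measure 114 mm over their backs; the gripper's body (76 mm by 85 mm) begins 54 mm behind the grasp point. The pads swing forward as they close: fully open they stand 13 mm farther back than shut.
Start: joints at [1.059, 0.276, 1.505, -0, 1.361, -0.121], TCP at [0.219, 0.532, 0.199] pointing down, gripper open.
Joint ranges: [-2.89, 2.89], [-0.75, 2.08], [0.22, 2.7], [-1.18, 4.32], [0.11, 2.71], [-2.7, 2.7]. Speed limits (rad/s): [2.57, 2.57, 3.14, 3.14, 3.14, 3.14].

## Interface

Orientations are given as a unit quaternion [w, x, y, z].
In Python, from rig import status, get_image, job, manip gives the robot as it stands.
- The arm moves only by the tool apply_moves, never from a script. Its arguments are lists of equal length, an entry for each row: "xyz": the shift along the tool's x, y, z each as a share of 0.3 m, from -1 to 1, a list of three; "rot": the turn, a rotation vector about the tool's x, y, z each as a share of 60 degrees, from -1 to 1, a list of three; "hand": the opening, from -1 (shut) to 1 (fully open). A call has 1 to 8 rows; each row shifts and turns the commanded pose from where the row before left it, along the tool's axes as they then stand; what a row does not reach is not made up. A row lasts 1/8 s, in which the tool goes at most 62.5 mm and 10.7 degrees, less where a joint would pass 70% of its speed; a pose out of reach is approached as far as the arm can. A call with a number of a shift or a turn outside -1 to 1 is refused whole. A call with a gripper value outside its range is refused whole. The fingers move at their own pace and stop on an object; "force" is the grip in N (left out, the last holds). Time passes only in rows, so rows that do not move let the fingers close. It gives the time, the measured TCP pose, the force, the opening and the grip force at its end, in the units of the state.
- status.get_state(): the state, without advancing time (a new reading comes with each control period).
- get_image(name): name is "scene" or "top"; returns a dict with "pixels" (480x640x3 uint8, red, green, blue), "fovy" (degrees; the focal length in pixels is half the picture's height over the tangent of half this angle, whatever the lens; pixels are square), "cx", "cy" (the principal point, pixels), "dist" ([k1, k2, p1, p2, k3] as OpenCV has them; the pictures are not rectified), "origin" and "orientation" of the camera in the world. Camera axes: x right, y down, z forward; pixel columns grow to the right and rows downward; lengths in m; the calibration is good to about 2 mm. A picture is of the moment at which its call begins. There is no depth.
- job.sign_off(): hands the job in; it is judged then, once.
The state is a dict: "clock": time; "qpos": joint angles; "qd": joint speeds; "effort": joint torques, N m; "position": TCP position; "ee_rot": TCP orientation; "contact_force": force on the tool from outside, world axes, zero at the start; "moment": the same for the moment, N m; "width": finger opening in m; "gripper_force": force on a finger pad.
Only numpy, scipy, OpenCV 4.12 (cv2) and the standard library are available. Lean on these libraries where they do the work, as an engineer would, in place of code of your own. Each camera call takes 0.05 s, during which the arm holds its last target. There are 200 camera calls.

## Working session

There is one attempt and no reset: what is moved stays moved. The work goes in short steps, Python scripts to look and compute and a tool call to move; the robot and the scene stay as the last step left them, time stands still between calls to the robot, and variables do not carry over. Pictures are saved under pics/ and viewed, at most 14 in all, crops included, and the job is handed in when it is done.

Besides the shell and the picture viewer there is one more tool, called in YAML: its name, and indented under it one key for each argument. apply_moves: Moves the arm, as the interface text tells. Its arguments: {"type":"object","properties":{"xyz":{"type":"array","items":{"type":"array","items":{"type":"number","minimum":-1,"maximum":1}}},"rot":{"type":"array","items":{"type":"array","items":{"type":"number","minimum":-1,"maximum":1}}},"hand":{"type":"array","items":{"type":"number"}},"force":{"type":"number"}},"required":["xyz","rot","hand"]}

```bash
mkdir -p pics; cat > h.py <<'E'
import numpy as np, cv2
from rig import status, get_image, job, manip
from scipy.spatial.transform import Rotation as R
def q2R(q): return R.from_quat([q[1],q[2],q[3],q[0]])
def cam(name):
    d=get_image(name); np.save(f'{name}.npy',d,allow_pickle=True); return d
def load(name): return np.load(f'{name}.npy',allow_pickle=True).item()
def K(d):
    f=240/np.tan(np.radians(d['fovy'])/2); return np.array([[f,0,d['cx']],[0,f,d['cy']],[0,0,1]])
def ray(d,uv):
    p=cv2.undistortPoints(np.array(uv,float).reshape(-1,1,2),K(d),np.array(d['dist'],float)).reshape(-1,2)
    v=np.c_[p,np.ones(len(p))]; return q2R(d['orientation']).apply(v)
def at_z(d,uv,z):
    v=ray(d,uv); o=np.array(d['origin']); z=np.broadcast_to(z,len(v)); return o+v*((z-o[2])/v[:,2])[:,None]
def proj(d,P):
    Rm=q2R(d['orientation']).inv(); c=Rm.apply(np.atleast_2d(P)-np.array(d['origin']))
    return cv2.projectPoints(c,np.zeros(3),np.zeros(3),K(d),np.array(d['dist'],float))[0].reshape(-1,2)
def tri(d1,uv1,d2,uv2):
    out=[]
    for a,b,o1,o2 in zip(ray(d1,uv1),ray(d2,uv2),[np.array(d1['origin'])]*99,[np.array(d2['origin'])]*99):
        a=a/np.linalg.norm(a);b=b/np.linalg.norm(b)
        s=np.linalg.lstsq(np.c_[a,-b],o2-o1,rcond=None)[0]
        out.append(np.r_[(o1+a*s[0]+o2+b*s[1])/2,np.linalg.norm(o1+a*s[0]-o2-b*s[1])])
    return np.array(out)
def save(d,name,crop=None,scale=1):
    im=d['pixels'][:,:,::-1]
    if crop: u0,v0,u1,v1=crop; im=im[v0:v1,u0:u1]
    im=cv2.resize(im,None,fx=scale,fy=scale,interpolation=cv2.INTER_CUBIC); cv2.imwrite('pics/'+name,im)
E
python3 - <<'E'
from h import *
for n in ['scene','top']:
    d=cam(n); save(d,n+'0.png',None,1.25); print(n,d['fovy'],d['origin'],d['orientation'],d['dist'],d['cx'],d['cy'])
print(status.get_state(), manip.tcp_to_grasp)
E
```

```text
scene 48.129895599534144 [ 1.21005514 -0.63519507  0.94716686] [-0.35928177  0.84013016  0.37344269 -0.16012023] [-0.10292017  0.          0.          0.          0.        ] 314.77879003083217 240.20378715390052
top 56.82829448209857 [ 0.38015318 -0.03254551  1.05281424] [-0.05191319  0.71080327 -0.70009437  0.04395006] [0.03025458 0.         0.         0.         0.        ] 318.5611617169688 238.29330811143902
{'clock': 0.1, 'qpos': array([ 1.05902185e+00,  2.76535544e-01,  1.50596664e+00,  2.58999865e-05,
        1.36071925e+00, -1.21023714e-01]), 'qd': array([ 0.00031224, -0.00174228, -0.00438117,  0.00243306, -0.00055956,
       -0.0007341 ]), 'effort': array([ 2.41819544e-04, -4.17697012e+01, -2.46405137e+01, -4.23161964e-04,
        5.73617508e-03, -2.86255056e-05]), 'position': array([0.2187657, 0.5312098, 0.19864  ]), 'ee_rot': array([-2.65428470e-04,  1.94137382e-01,  9.80974013e-01, -7.70023467e-04]), 'contact_force': array([-0.81607196, -0.84220795,  0.12286737]), 'moment': array([ 0.07255389, -0.0346538 , -0.03014169]), 'gripper_force': 0.0, 'width': 0.08504147789233385} 0.0187
```

View pics/scene0.png

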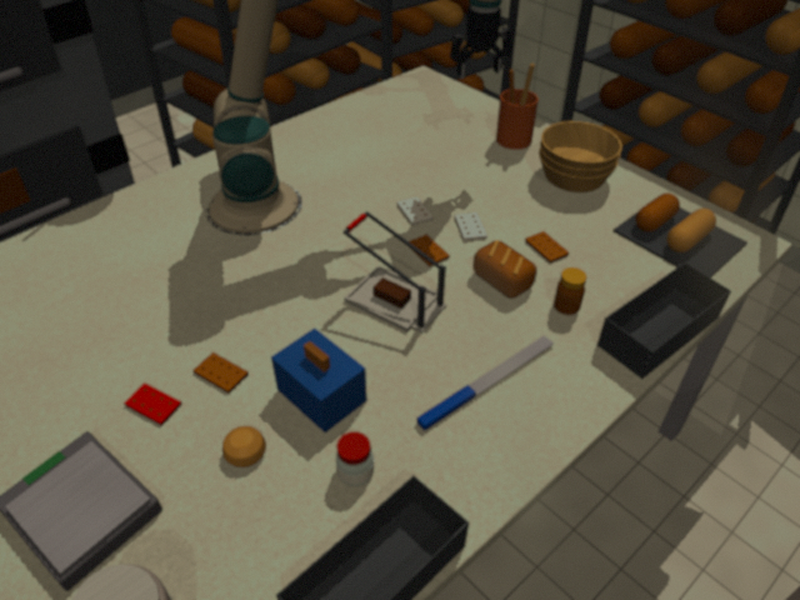

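View pics/top0.png

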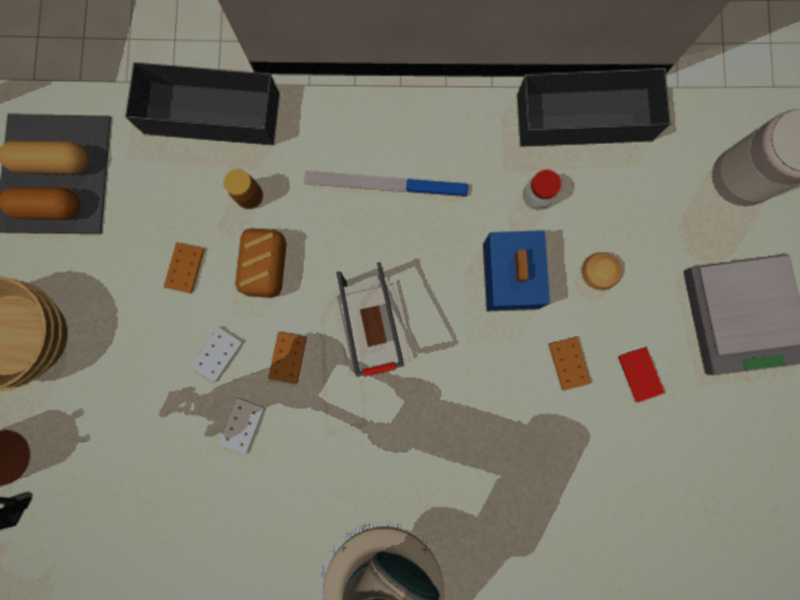

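Top picture (at 1.25x) shows three brown dimpled slabs: (184,267), (288,357) and (570,362). The look-alikes are two white ones at (217,353) and (241,425), and a red one at (642,373). The tray is near (375,320), the cover at (518,268) and the roll at (602,270). I'll confirm these in enlarged crops.

```bash
python3 - <<'E'
from h import *
d=load('top'); 
save(d,'c1.png',(120,185,370,370),3.2); save(d,'c2.png',(370,170,545,330),3.7)
for n in ['top','scene']:
    d=load(n); im=d['pixels']; hsv=cv2.cvtColor(im,cv2.COLOR_RGB2HSV)
    m=cv2.inRange(hsv,(4,120,50),(20,255,255))
    nn,l,s,c=cv2.connectedComponentsWithStats(cv2.morphologyEx(m,cv2.MORPH_CLOSE,np.ones((3,3))))
    for i in range(1,nn):
        if s[i,4]>150: print(n,s[i],c[i].round(1),[np.round(x,1) for x in cv2.minAreaRect(np.argwhere(l==i)[:,::-1].astype(np.float32))])
E
```

```text
top [   0  113   71   26 1678] [ 34.8 125.4] [array([ 35. , 125.5]), array([25., 70.]), np.float64(90.0)]
top [179 135  28  32 466] [192.6 149.6] [array([193.5, 150.5]), array([33.9, 21.2]), np.float64(45.0)]
top [   0  150   62   26 1409] [ 29.9 162. ] [array([ 30.5, 162.5]), array([61., 25.]), np.float64(0.0)]
top [ 189  183   40   55 1863] [208.3 209.9] [array([208.4, 209.8]), array([36.7, 53.7]), np.float64(6.3)]
top [131 195  32  39 839] [146.8 213.8] [array([146.8, 213.8]), array([22.8, 37.6]), np.float64(15.9)]
top [413 200   9  25 197] [417.  212.1] [array([417., 212.]), array([24.,  8.]), np.float64(90.0)]
top [466 202  31  30 711] [480.9 216.4] [array([481. , 216.5]), array([29., 30.]), np.float64(90.0)]
top [   0  222   51   90 3476] [ 21.1 266.2] [array([ 25. , 266.5]), array([50., 89.]), np.float64(0.0)]
top [289 245  20  31 419] [298.3 260.2] [array([298.3, 260.2]), array([28.9, 14.4]), np.float64(77.5)]
top [215 266  30  41 884] [229.5 285.9] [array([229.5, 285.8]), array([23. , 38.8]), np.float64(11.9)]
top [440 270  33  42 906] [455.6 290.4] [array([455.5, 290.3]), a
[... 2374 characters left out ...]
8.3] [array([343.8, 197.9]), array([31.2, 13.2]), np.float64(36.9)]
scene [ 380  193   49   45 1449] [403.6 214.6] [array([403.1, 214.2]), array([50.1, 32.8]), np.float64(35.5)]
scene [446 214  23  32 483] [457.6 227.1] [array([457.1, 228.1]), array([20.9, 29.4]), np.float64(15.3)]
scene [300 223  28  17 219] [313.1 231. ] [array([313.5, 231.1]), array([26.2,  9.5]), np.float64(24.8)]
scene [244 274  19  22 221] [252.9 284.4] [array([252.7, 284.3]), array([24. , 10.3]), np.float64(40.6)]
scene [155 282  43  32 742] [176.1 297.6] [array([176. , 297.3]), array([37.9, 22.4]), np.float64(30.3)]
scene [178 341  34  33 877] [194.5 356.9] [array([194.5, 357. ]), array([32., 33.]), np.float64(90.0)]
```

View pics/c1.png

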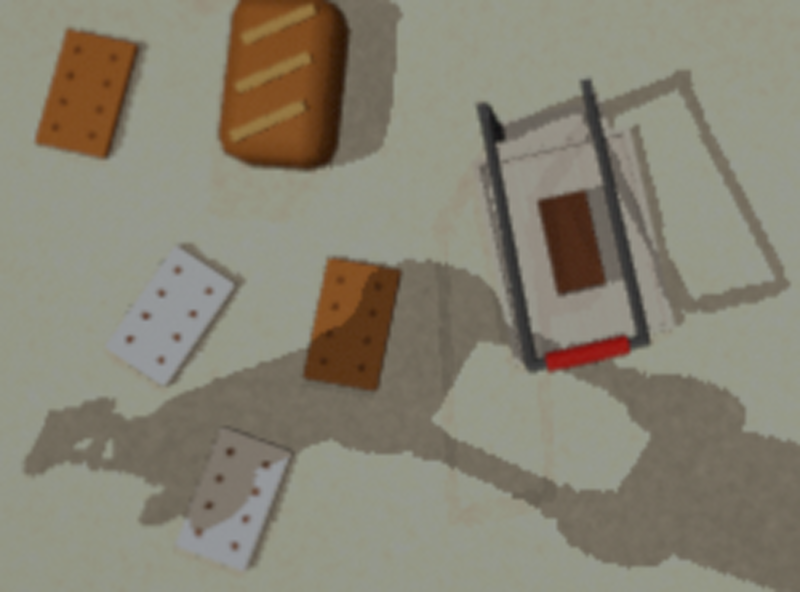

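View pics/c2.png

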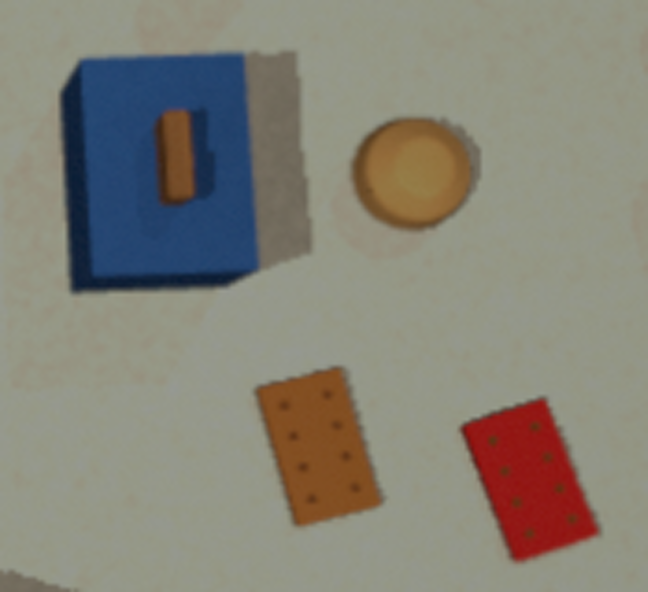

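Confirmed: the three brown slabs are the job, and the two white and one red look-alikes stay. Next I'll compute the poses.

```bash
cat >> h.py <<'E'
def comp(d,lo,hi,near,lo2=None,hi2=None):
    hsv=cv2.cvtColor(d['pixels'],cv2.COLOR_RGB2HSV); m=cv2.inRange(hsv,lo,hi)
    if lo2: m|=cv2.inRange(hsv,lo2,hi2)
    m=cv2.morphologyEx(m,cv2.MORPH_CLOSE,np.ones((3,3)))
    n,l,s,c=cv2.connectedComponentsWithStats(m)
    ok=[i for i in range(1,n) if s[i,4]>25]
    i=min(ok,key=lambda i:np.linalg.norm(c[i]-near)); return c[i],np.argwhere(l==i)[:,::-1].astype(np.float32)
BR=((4,120,50),(20,255,255)); RED=((0,150,60),(3,255,255)); RED2=((172,150,60),(180,255,255)); BLUE=((100,110,30),(125,255,255))
def rect(d,px,z):
    b=cv2.boxPoints(cv2.minAreaRect(px)); P=at_z(d,b,z)[:,:2]
    e=[P[1]-P[0],P[2]-P[1]]; L=[np.linalg.norm(x) for x in e]; k=int(np.argmax(L)); 
    return P.mean(0),np.degrees(np.arctan2(e[k][1],e[k][0]))%180,L
E
python3 - <<'E'
from h import *
t=load('top'); s=load('scene')
for nm,a,b in [('A',(146.8,213.8),(437,197)),('B',(229.5,286),(343.5,198)),('C',(455.6,290.4),(176,297.6))]:
    ca,pa=comp(t,*BR,a); cb,pb=comp(s,*BR,b); c,yaw,L=rect(t,pa,.01); c2,y2,L2=rect(s,pb,.008)
    print(nm,'tri',tri(t,[ca],s,[cb])[0].round(4),'top',c.round(4),yaw.round(1),np.round(L,4),'cent',at_z(t,[ca],.01)[0].round(4),'scene cent',at_z(s,[cb],.008)[0].round(4))
ca,pa=comp(t,*BR,(298,260)); cb,pb=comp(s,*BR,(313,231)); print('stand',rect(t,pa,.03),tri(t,[ca],s,[cb]))
c1=np.array([(538,201),(588,190),(606,287),(557,295)])/3.2+[120,185]; P=at_z(t,c1,.03)[:,:2]; print('stand manual',P.mean(0),np.degrees(np.arctan2(*(P[0]+P[1]-P[2]-P[3])[::-1])),np.linalg.norm(np.roll(P,-1,0)-P,axis=1))
ra,pa=comp(t,*RED,(302,295),*RED2); rb,pb=comp(s,*RED,(285,177),*RED2); print('bar',ra,rb,len(pa),len(pb),tri(t,[ra],s,[rb]))
ca,pa=comp(t,*BR,(417,212)); cb,pb=comp(s,*BR,(253,284)); print('handle',rect(t,pa,.12),tri(t,[ca],s,[cb]))
# cover top corners from crop c2
c2=np.array([(82,61),(244,54),(257,270),(93,275)])/3.7+[370,170]; P=at_z(t,c2,.09)[:,:2]; print('cover',P.mean(0),np.degrees(np.arctan2(*(P[0]+P[1]-P[2]-P[3])[::-1])),np.linalg.norm(np.roll(P,-1,0)-P,axis=1))
for n,uv,z in [('roll',(481,216.5),.03),('loaf',(208.4,209.8),.06)]: print(n,at_z(t,[uv],z))
c,p=comp(t,*RED,(513,300),*RED2);print('red',c,rect(t,p,.01))
for uv in [(436,148),(192,150)]: print(at_z(t,[uv],.08))
E
```

```text
A tri [0.5766 0.394  0.0057 0.0011] top [0.5758 0.3917] 168.2 [0.0902 0.0554] cent [0.5754 0.3917 0.01  ] scene cent [0.5783 0.392  0.008 ]
B tri [0.4088 0.1892 0.0105 0.0059] top [0.4075 0.1868] 170.7 [0.0899 0.0545] cent [0.4071 0.1869 0.01  ] scene cent [0.408  0.1941 0.008 ]
C tri [ 0.4053 -0.3402  0.006   0.0012] top [ 0.4054 -0.3393] 15.5 [0.055  0.0892] cent [ 0.4049 -0.3395  0.01  ] scene cent [ 0.4075 -0.3404  0.008 ]
stand (array([0.46815514, 0.02615337]), np.float64(13.628684417595196), [np.float64(0.033470482308260475), np.float64(0.06699844556976516)]) [[0.46823077 0.0265798  0.03009932 0.0010848 ]]
stand manual [0.46619202 0.0249145 ] 12.189693162261122 [0.03712085 0.07153403 0.03567309 0.06949954]
bar [303.18055556 294.95833333] [284.97826087 177.13043478] 144 46 [[0.38780252 0.00788017 0.16335153 0.00157728]]
handle (array([ 0.56710336, -0.22990061]), np.float64(179.17262221179357), [np.float64(0.017023281697561635), np.float64(0.05204780932021995)]) [[ 5.69380787e-01 -2.32257538e-01  1.08019010e-01  4.41431785e-04]]
cover [ 0.56773901 -0.23316857] 2.385515733586341 [0.09680444 0.13040188 0.09619873 0.12938568]
roll [[ 0.57628629 -0.39664622  0.03      ]]
loaf [[0.5775333  0.23196614 0.06      ]]
red [512.69654428 299.32937365] (array([ 0.38734244, -0.46940168]), np.float64(18.899636098670868), [np.float64(0.05553985479031888), np.float64(0.08938246623146842)])
[[ 0.72289032 -0.28293509  0.08      ]]
[[0.71129695 0.27045441 0.08      ]]
```

```bash
cat >> h.py <<'E'
def plan(p,phi):
    """rotate first to tool-down with tool x at phi (deg), then shift; shares"""
    s=status.get_state(); Rc=q2R(s['ee_rot']); f=np.radians(phi); c,n=np.cos(f),np.sin(f)
    Rt=R.from_matrix(np.array([[c,n,0],[n,-c,0],[0,0,-1.]])) 
    rv=(Rc.inv()*Rt).as_rotvec()/np.radians(60); d=Rt.inv().apply(np.array(p)-s['position'])/.3
    x=Rc.as_matrix()[:,0]
    print('phi now',np.degrees(np.arctan2(x[1],x[0])).round(1),'pos',s['position'].round(4),'w',round(s['width'],4),'F',s['contact_force'].round(1),'t',s['clock'])
    print('rot total',rv.round(3),'rows',int(np.ceil(abs(rv).max()/.17)),' xyz total',d.round(3),'rows',int(np.ceil(np.linalg.norm(d)/.18)))
E
python3 - <<'E'
from h import *
from scipy.optimize import least_squares
t=load('top'); s=load('scene')
cr=lambda a:np.array(a)/3.2+[120,185]
st=cr([(538,201),(588,190),(606,287),(557,295)]); legs=cr([(532,365),(643,342),(485,106),(587,84)])
rt=np.array([303.18,294.96]); rs=np.array([284.98,177.13]); ss=np.array([313.1,231.0])
def W(q,P): 
    c,n=np.cos(q[2]),np.sin(q[2]); P=np.atleast_2d(P); return np.c_[q[0]+c*P[:,0]-n*P[:,1],q[1]+n*P[:,0]+c*P[:,1],P[:,2]]
def res(q):
    a=q[3]; bx,bz=.092-.185*np.cos(a),.101+.185*np.sin(a)
    S=[(.035,.018,.03),(.035,-.018,.03),(-.035,-.018,.03),(-.035,.018,.03)]
    return np.r_[(proj(t,W(q,S))-st).ravel(),(proj(t,W(q,[(bx,0,bz)]))-rt).ravel()*2,(proj(s,W(q,[(bx,0,bz)]))-rs).ravel()*2,
      (proj(t,W(q,[(bx,.036,bz),(bx,-.036,bz),(.096,.036,.103),(.096,-.036,.103)]))-legs).ravel()]
r=least_squares(res,[.467,.0255,.21,.34],loss='soft_l1'); q=r.x
print(q,np.degrees(q[2]),res(q).round(1)); bx,bz=.092-.185*np.cos(q[3]),.101+.185*np.sin(q[3]); print('bar',W(q,[(bx,0,bz)]))
b=W(q,[(bx,0,bz)])[0]; plan([b[0],b[1],.26],90+np.degrees(q[2]))
E
```

```text
[0.46701811 0.02554648 0.22574817 0.34566737] 12.93441760847914 [-0.2 -0.3 -0.7 -0.1 -0.1 -0.9 -0.1 -0.1  0.   0.3 -1.5 -0.2 -0.8 -0.1
 -0.  -0.6  0.   0.   0.5  0.1]
bar [[0.38704299 0.00717916 0.16368256]]
phi now 157.6 pos [0.2188 0.5312 0.1986] w 0.085 F [-0.8 -0.8  0.1] t 0.1
rot total [-0.002  0.001  0.911] rows 6  xyz total [-1.828  0.156 -0.205] rows 11
```

apply_moves:
  xyz:
    - [0,0,-0.035]
    - [0,0,-0.035]
    - [0,0,-0.035]
    - [0,0,-0.035]
    - [0,0,-0.035]
    - [0,0,-0.03]
    - [-0.15,0.013,0]
    - [-0.16,0.013,0]
  rot:
    - [0,0,0.152]
    - [0,0,0.152]
    - [0,0,0.152]
    - [0,0,0.152]
    - [0,0,0.152]
    - [0,0,0.151]
    - [0,0,0]
    - [0,0,0]
  hand: [1,1,1,1,1,1,0,0]

```text
clock: 1.1
position: [0.2476, 0.4419, 0.2603]
ee_rot: [0.0, 0.622, 0.783, -0.0]
contact_force: [0.9, -1.2, 0.2]
width: 0.0517
gripper_force: 0.0
```

apply_moves:
  xyz:
    - [-0.17,0.014,0]
    - [-0.17,0.014,0]
    - [-0.17,0.014,0]
    - [-0.17,0.015,0]
    - [-0.17,0.015,0]
    - [-0.17,0.015,0]
    - [-0.17,0.015,0]
    - [-0.17,0.015,0]
  rot:
    - [0,0,0]
    - [0,0,0]
    - [0,0,0]
    - [0,0,0]
    - [0,0,0]
    - [0,0,0]
    - [0,0,0]
    - [0,0,0]
  hand: [0,0,0,0,0,0,0,0]

```text
clock: 2.1
position: [0.3731, 0.0515, 0.2608]
ee_rot: [-0.0, 0.623, 0.782, 0.0]
contact_force: [1.1, -0.2, 0.7]
width: 0.0423
gripper_force: 0.0
```

apply_moves:
  xyz:
    - [-0.158,0.012,0]
    - [0,0,0]
  rot:
    - [0,0,0]
    - [0,0,0]
  hand: [0,0]

```text
clock: 2.35
position: [0.3879, 0.0049, 0.2604]
ee_rot: [-0.0, 0.625, 0.781, -0.001]
contact_force: [0.2, 1.0, -0.1]
width: 0.0427
gripper_force: 0.0
```

```bash
python3 - <<'E'
from h import *
plan([.387,.0072,.152],102.9)
E
```

```text
phi now 102.6 pos [0.3879 0.0049 0.2604] w 0.0427 F [ 0.2  1.  -0.1] t 2.35
rot total [-0.001  0.001 -0.005] rows 1  xyz total [ 0.008 -0.001  0.361] rows 3
```

apply_moves:
  xyz:
    - [0.004,0,0.1]
    - [0.004,0,0.1]
    - [0,0,0.1]
    - [0,0,0.075]
    - [0,0,0]
    - [0,0,0]
    - [0,0,0]
    - [0,0,0]
  rot:
    - [0,0,0]
    - [0,0,0]
    - [0,0,0]
    - [0,0,0]
    - [0,0,0]
    - [0,0,0]
    - [0,0,0]
    - [0,0,0]
  hand: [0,0,0,0,-1,-1,-1,-1]
  force: 20

```text
clock: 3.35
position: [0.3873, 0.01, 0.1491]
ee_rot: [0.001, 0.623, 0.782, 0.0]
contact_force: [0.1, 0.5, 0.8]
width: -0.0002
gripper_force: 0.0
```

The fingers shut empty, so I need a look.

```bash
python3 - <<'E'
from h import *
t=cam('top'); s=cam('scene'); a=t['pixels'][200:350,220:420]; b=s['pixels'][130:280,220:420]
cv2.imwrite('pics/b1.png',cv2.resize(np.hstack([a,b])[:,:,::-1],None,fx=2,fy=2,interpolation=cv2.INTER_CUBIC))
print(proj(t,[status.get_state()['position']]),proj(s,[status.get_state()['position']]))
E
```

```text
[[302.15665086 295.15961184]] [[285.33144539 181.45125906]]
```

View pics/b1.png

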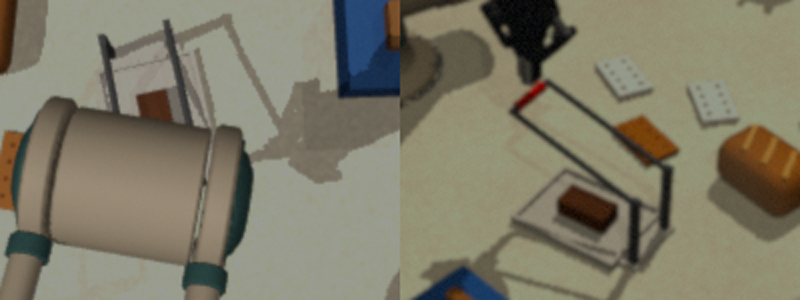

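```bash
python3 - <<'E'
from h import *
s=load('scene'); save(s,'b2.png',(255,140,315,200),10)
c,p=comp(s,*RED,(285,177),*RED2); print(c,len(p))
E
```

```text
[285.75675676 176.48648649] 37
```

View pics/b2.png

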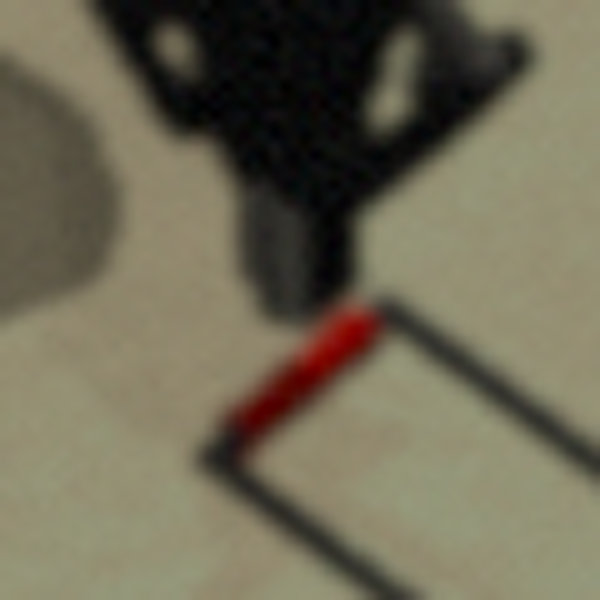

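```bash
python3 - <<'E'
from h import *
s=load('scene'); p=status.get_state()['position']; print(p)
print(proj(s,[p,p+[0,0,.01],p+[0,0,.02],p+[-.02,0,0],p+[0,.02,0]]).round(1))
for z in (.149,.155,.16,.17): print(at_z(s,[(283.5,172)],z).round(4))
s2=cam('scene'); hsv=cv2.cvtColor(s2['pixels'],cv2.COLOR_RGB2HSV); print(status.get_state()['clock'], (s2['pixels'].astype(int)-s['pixels']).max())
E
```

```text
[0.38701754 0.00995395 0.14884942]
[[285.3 181.5]
 [285.2 178.2]
 [285.  174.8]
 [280.1 177.8]
 [291.6 178.1]]
[[0.3544 0.0311 0.149 ]]
[[0.3609 0.0261 0.155 ]]
[[0.3662 0.0219 0.16  ]]
[[0.377  0.0136 0.17  ]]
3.5 19
```

```bash
python3 - <<'E'
from h import *
s=load('scene'); p=np.array([.2188,.5312,.1986]); y=np.array([np.cos(np.radians(67.6)),np.sin(np.radians(67.6)),0])
P=[p,p+.0425*y,p-.0425*y,p+.0425*y+[0,0,.013],p-.0425*y+[0,0,.013],p+.0425*y+[0,0,.04],p-.0425*y+[0,0,.04]]
print(proj(s,P).round(1)*1.25)
im=cv2.imread('pics/scene0.png')[0:110,430:530]; cv2.imwrite('pics/g0.png',cv2.resize(im,None,fx=5,fy=5))
E
```

```text
[[476.875  92.   ]
 [492.5    89.5  ]
 [460.875  94.5  ]
 [493.     84.5  ]
 [461.25   89.625]
 [494.125  74.125]
 [461.875  79.125]]
```

View pics/g0.png

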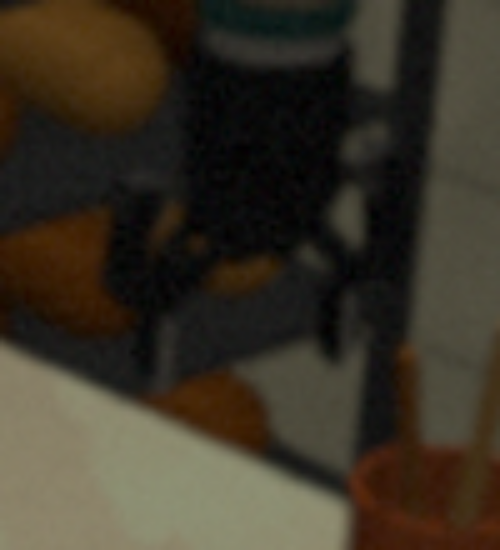

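apply_moves:
  xyz:
    - [0,0,0]
    - [0,0,0]
    - [0,0,0.04]
    - [0,0,0.05]
    - [0,0,0]
    - [0,0,0]
    - [0,0,0]
    - [0,0,0]
  rot:
    - [0,0,0]
    - [0,0,0]
    - [0,0,0]
    - [0,0,0]
    - [0,0,0]
    - [0,0,0]
    - [0,0,0]
    - [0,0,0]
  hand: [0,0,0,0,-1,-1,-1,-1]
  force: 20

```text
clock: 4.5
position: [0.3867, 0.01, 0.1216]
ee_rot: [0.0, 0.623, 0.782, 0.0]
contact_force: [-0.8, -0.4, -0.4]
width: 0.0068
gripper_force: 20.2
```

```bash
python3 - <<'E'
from h import *
s=cam('scene'); save(s,'b3.png',(255,140,315,200),10); print(status.get_state()['width'],comp(s,*RED,(285,177),*RED2)[0])
E
```

```text
0.006883527020345309 [282.50730689 357.99164927]
```

```bash
python3 - <<'E'
import numpy as np
a=np.linspace(.345,1.81,15); x=-.185*np.cos(a)/.3; z=.185*np.sin(a)/.3
print([[0,round(i,3),round(-j,3)] for i,j in zip(np.diff(x),np.diff(z))])
E
```

```text
[[0, np.float64(0.025), np.float64(-0.059)], [0, np.float64(0.031), np.float64(-0.057)], [0, np.float64(0.037), np.float64(-0.053)], [0, np.float64(0.042), np.float64(-0.049)], [0, np.float64(0.047), np.float64(-0.044)], [0, np.float64(0.051), np.float64(-0.039)], [0, np.float64(0.055), np.float64(-0.033)], [0, np.float64(0.058), np.float64(-0.028)], [0, np.float64(0.061), np.float64(-0.021)], [0, np.float64(0.063), np.float64(-0.015)], [0, np.float64(0.064), np.float64(-0.008)], [0, np.float64(0.064), np.float64(-0.001)], [0, np.float64(0.064), np.float64(0.005)], [0, np.float64(0.063), np.float64(0.012)]]
```

apply_moves:
  xyz:
    - [0,0.025,-0.059]
    - [0,0.031,-0.057]
    - [0,0.037,-0.053]
    - [0,0.042,-0.049]
    - [0,0.047,-0.044]
    - [0,0.051,-0.039]
    - [0,0.055,-0.033]
  rot:
    - [0,0,0]
    - [0,0,0]
    - [0,0,0]
    - [0,0,0]
    - [0,0,0]
    - [0,0,0]
    - [0,0,0]
  hand: [-1,-1,-1,-1,-1,-1,-1]
  force: 30

```text
clock: 5.42
position: [0.4663, 0.0293, 0.2236]
ee_rot: [-0.003, 0.623, 0.782, -0.003]
contact_force: [-12.1, 0.3, 15.6]
width: 0.0064
gripper_force: 31.7
```

apply_moves:
  xyz:
    - [0,0.058,-0.028]
    - [0,0.061,-0.021]
    - [0,0.063,-0.015]
    - [0,0.064,-0.008]
    - [0,0.064,-0.001]
    - [0,0.064,0.005]
    - [0,0.063,0.012]
  rot:
    - [0,0,0]
    - [0,0,0]
    - [0,0,0]
    - [0,0,0]
    - [0,0,0]
    - [0,0,0]
    - [0,0,0]
  hand: [-1,-1,-1,-1,-1,-1,-1]

```text
clock: 6.3
position: [0.5997, 0.0618, 0.2406]
ee_rot: [-0.0, 0.622, 0.783, 0.003]
contact_force: [-2.3, 5.7, 5.3]
width: 0.0068
gripper_force: 32.8
```

```bash
python3 - <<'E'
from h import *
s=cam('scene'); save(s,'b4.png',(200,60,440,260),3); print(status.get_state()['width'])
E
```

```text
0.006605680639842816
```

View pics/b4.png

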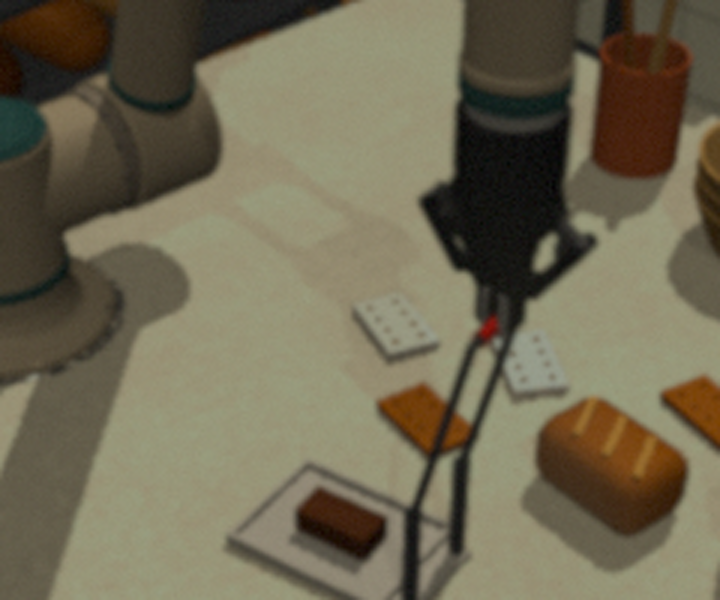

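apply_moves:
  xyz:
    - [0,0,0]
    - [0,0,0]
    - [0,0,0]
    - [0,0,-0.1]
    - [0,0,-0.15]
    - [0,0,-0.1]
  rot:
    - [0,0,0]
    - [0,0,0]
    - [0,0,0]
    - [0,0,0]
    - [0,0,0]
    - [0,0,0]
  hand: [0,0,0,0,0,0]

```text
clock: 7.1
position: [0.5988, 0.0583, 0.3456]
ee_rot: [0.001, 0.623, 0.782, 0.001]
contact_force: [-0.4, 0.2, -0.2]
width: 0.0429
gripper_force: 0.0
```

```bash
python3 - <<'E'
from h import *
plan([.5765,.392,.10],168.2)
E
```

```text
phi now 102.9 pos [0.5988 0.0583 0.3456] w 0.0429 F [-0.4  0.2 -0.2] t 7.1
rot total [ 0.002  0.002 -1.088] rows 7  xyz total [0.3   1.074 0.819] rows 8
```

apply_moves:
  xyz:
    - [0,0,0]
    - [0,0,0]
    - [0,0,0]
    - [0,0,0]
    - [0,0,0]
    - [0,0,0]
    - [0,0,0]
    - [0.043,0.153,0.03]
  rot:
    - [0,0,-0.155]
    - [0,0,-0.155]
    - [0,0,-0.155]
    - [0,0,-0.155]
    - [0,0,-0.155]
    - [0,0,-0.155]
    - [0,0,-0.158]
    - [0,0,0]
  hand: [0,0,0,0,0,0,0,0.6]

```text
clock: 8.1
position: [0.5962, 0.1038, 0.3349]
ee_rot: [0.001, 0.105, 0.994, -0.001]
contact_force: [0.2, 0.5, -0.9]
width: 0.0597
gripper_force: 0.0
```

apply_moves:
  xyz:
    - [0.043,0.153,0.03]
    - [0.043,0.153,0.03]
    - [0.043,0.153,0.05]
    - [0.043,0.153,0.1]
    - [0.043,0.153,0.1]
    - [0.042,0.156,0.12]
    - [0,0,0.16]
    - [0,0,0.1]
  rot:
    - [0,0,0]
    - [0,0,0]
    - [0,0,0]
    - [0,0,0]
    - [0,0,0]
    - [0,0,0]
    - [0,0,0]
    - [0,0,0]
  hand: [0.6,0.6,0.6,0.6,0.6,0.6,0.6,0.6]

```text
clock: 9.1
position: [0.5748, 0.3924, 0.1244]
ee_rot: [-0.001, 0.102, 0.995, -0.001]
contact_force: [0.1, 0.2, 0.0]
width: 0.0683
gripper_force: 0.0
```

```bash
python3 - <<'E'
from h import *
plan([.5765,.392,.03],168.2)
t=cam('top');s=cam('scene'); a=t['pixels'][120:330,50:250]; b=s['pixels'][90:300,320:520]
cv2.imwrite('pics/b5.png',cv2.resize(np.hstack([a,b])[:,:,::-1],None,fx=2,fy=2,interpolation=cv2.INTER_CUBIC))
p=status.get_state()['position'];print(proj(s,[p]),proj(t,[p]))
# slab B, unshadowed?
c,px=comp(t,*BR,(229.5,286)); print('B',rect(t,px,.01),at_z(t,[c],.01)); c,px=comp(s,*BR,(343.5,198)); print(at_z(s,[c],.008))
E
```

```text
phi now 168.3 pos [0.5748 0.3924 0.1244] w 0.0683 F [0.1 0.2 0. ] t 9.1
rot total [-0.002 -0.002  0.002] rows 1  xyz total [-0.006 -0.     0.315] rows 2
[[442.02108182 162.60458214]] [[126.17262691 204.70229758]]
B (array([0.40773083, 0.18669029]), np.float64(170.93367125259562), [np.float64(0.08927972091994288), np.float64(0.054579302633625794)]) [[0.40727283 0.18667928 0.01      ]]
[[0.40819925 0.18675112 0.008     ]]
```

View pics/b5.png

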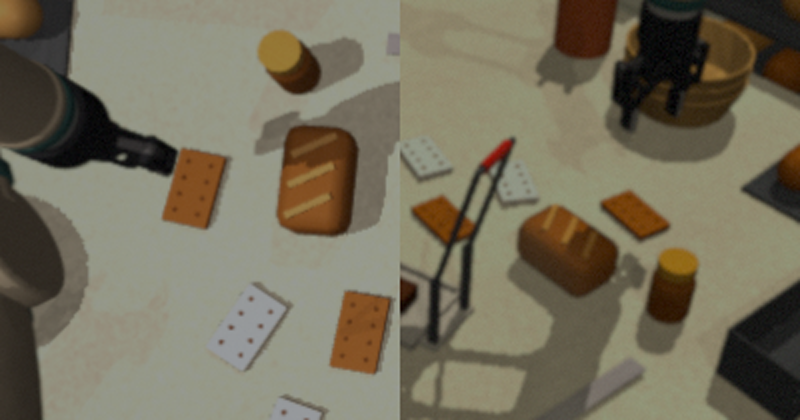

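```bash
python3 - <<'E'
from h import *
t=load('top');s=load('scene'); save(t,'b6.png',(95,175,175,235),9); save(s,'b7.png',(410,90,490,170),7)
im=np.vstack([cv2.resize(cv2.imread('pics/b6.png'),(600,450)),]);
print(tri(t,[(136,200)],s,[(445.5,148.5)]))
a=cv2.resize(t['pixels'][180:230,100:166],None,fx=6,fy=6,interpolation=2); b=cv2.resize(s['pixels'][120:170,415:481],None,fx=6,fy=6,interpolation=2)
cv2.imwrite('pics/b8.png',np.hstack([a,b])[:,:,::-1])
E
```

```text
[[0.58132385 0.35859801 0.17955435 0.02854432]]
```

View pics/b8.png

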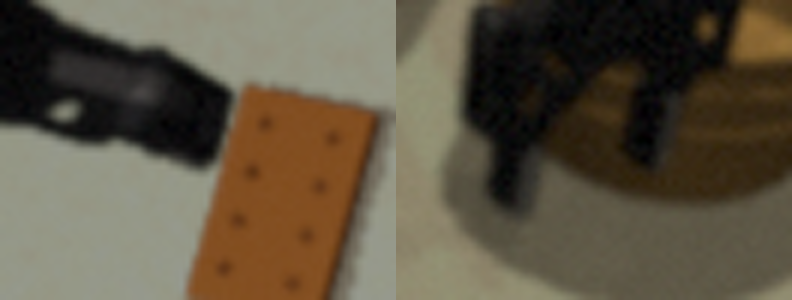

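```bash
python3 - <<'E'
from h import *
t=load('top');s=load('scene')
print(tri(t,[(137.5,201.7)],s,[(434,155)]))
p=status.get_state()['position']; y=np.array([np.cos(np.radians(78.3)),np.sin(np.radians(78.3)),0])
q=p-y*.041+[0,0,.0]
for z in (0,.01,.02,.03,.04): print(z,(q+[0,0,z]).round(3),proj(t,[q+[0,0,z]]).round(1),proj(s,[q+[0,0,z]]).round(1))
E
```

```text
[[5.71442653e-01 3.49373749e-01 1.64926849e-01 3.88811711e-04]]
0 [0.565 0.351 0.123] [[144.8 208.8]] [[430.  167.2]]
0.01 [0.565 0.351 0.133] [[142.9 207.9]] [[430.5 164. ]]
0.02 [0.565 0.351 0.143] [[141.  206.9]] [[431.1 160.9]]
0.03 [0.565 0.351 0.153] [[139.  205.9]] [[431.7 157.7]]
0.04 [0.565 0.351 0.163] [[137.  204.9]] [[432.2 154.4]]
```

apply_moves:
  xyz:
    - [-0.004,0,0.12]
    - [0,0,0.12]
    - [0,0,0.11]
    - [0,0,0.08]
    - [0,0,0.03]
    - [0,0,0]
  rot:
    - [0,0,0]
    - [0,0,0]
    - [0,0,0]
    - [0,0,0]
    - [0,0,0]
    - [0,0,0]
  hand: [0.6,0.6,0.6,0.6,0.6,0.6]

```text
clock: 9.95
position: [0.5782, 0.3923, -0.0097]
ee_rot: [0.0, 0.103, 0.995, 0.0]
contact_force: [-0.7, -0.7, 0.4]
width: 0.0682
gripper_force: 0.0
```

```bash
python3 - <<'E'
from h import *
plan([.576,.3918,-.03],168.2)
t=cam('top');s=cam('scene')
a=cv2.resize(t['pixels'][180:246,110:176],None,fx=6,fy=6,interpolation=2); b=cv2.resize(s['pixels'][160:226,405:471],None,fx=6,fy=6,interpolation=2)
cv2.imwrite('pics/b9.png',np.hstack([a,b])[:,:,::-1])
E
```

```text
phi now 168.2 pos [ 0.5782  0.3923 -0.0097] w 0.0682 F [-0.7 -0.7  0.4] t 9.95
rot total [0.001 0.001 0.   ] rows 1  xyz total [ 0.007 -0.003  0.068] rows 1
```

View pics/b9.png

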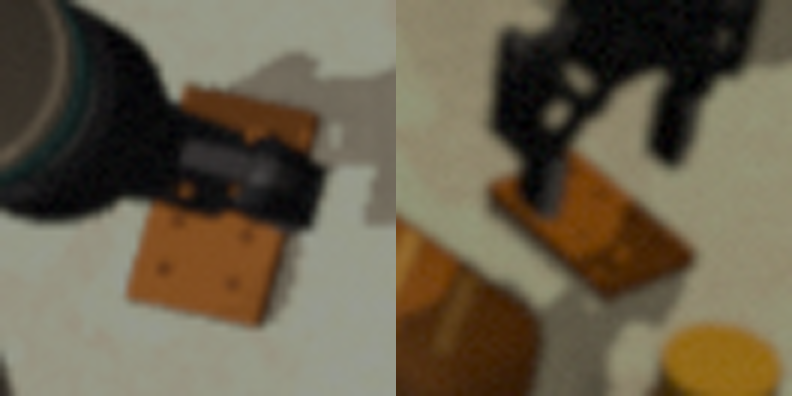

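apply_moves:
  xyz:
    - [0.006,0,0.02]
    - [0,0,0.02]
    - [0,0,0]
  rot:
    - [0,0,0]
    - [0,0,0]
    - [0,0,0]
  hand: [0.6,0.6,0.6]

```text
clock: 10.42
position: [0.5751, 0.3924, -0.0232]
ee_rot: [-0.001, 0.103, 0.995, -0.0]
contact_force: [1.0, 0.7, 0.6]
width: 0.0686
gripper_force: 0.0
```

apply_moves:
  xyz:
    - [0,0,0.012]
    - [0,0,0.008]
    - [0,0,0]
  rot:
    - [0,0,0]
    - [0,0,0]
    - [0,0,0]
  hand: [0.6,0.6,0.6]

```text
clock: 10.8
position: [0.5756, 0.3925, -0.0289]
ee_rot: [-0.0, 0.103, 0.995, -0.0]
contact_force: [0.1, 0.2, 0.6]
width: 0.0682
gripper_force: 0.0
```

apply_moves:
  xyz:
    - [0,0,0.005]
    - [0,0,0]
    - [0,0,0]
    - [0,0,0]
    - [0,0,0]
  rot:
    - [0,0,0]
    - [0,0,0]
    - [0,0,0]
    - [0,0,0]
    - [0,0,0]
  hand: [0.6,-1,-1,-1,-1]
  force: 30

```text
clock: 11.42
position: [0.576, 0.3928, -0.0298]
ee_rot: [0.0, 0.103, 0.995, 0.0]
contact_force: [0.1, -0.8, 2.0]
width: 0.0539
gripper_force: 31.8
```

apply_moves:
  xyz:
    - [0,0,-0.03]
    - [0,0,-0.1]
    - [0,0,-0.16]
    - [0,0,-0.16]
    - [0,0,-0.1]
    - [0,0,0]
    - [0,0,0]
    - [0,0,0]
  rot:
    - [0,0,0]
    - [0,0,0]
    - [0,0,0]
    - [0,0,0]
    - [0,0,-0.13]
    - [0,0,-0.14]
    - [0,0,-0.142]
    - [0,0,0]
  hand: [-1,-1,-1,-1,-1,-1,-1,-1]

```text
clock: 12.42
position: [0.5755, 0.3925, 0.1352]
ee_rot: [-0.0, -0.112, 0.994, -0.0]
contact_force: [0.1, -0.1, -0.3]
width: 0.0538
gripper_force: 31.8
```

```bash
python3 - <<'E'
from h import *
plan([.43,.20,.13],192.9); plan([.467,.0255,.05],192.9)
s=cam('scene'); t=cam('top')
E
```

```text
phi now -167.2 pos [0.5755 0.3925 0.1352] w 0.0538 F [ 0.1 -0.1 -0.3] t 12.425
rot total [-0.    -0.    -0.001] rows 1  xyz total [ 0.616 -0.517  0.017] rows 5
phi now -167.2 pos [0.5755 0.3925 0.1352] w 0.0538 F [ 0.1 -0.1 -0.3] t 12.425
rot total [-0.    -0.    -0.001] rows 1  xyz total [ 0.626 -1.112  0.284] rows 8
```

apply_moves:
  xyz:
    - [0.103,-0.086,0]
    - [0.103,-0.086,0]
    - [0.103,-0.086,0]
    - [0.103,-0.086,0]
    - [0.103,-0.086,0]
    - [0.101,-0.087,0]
    - [0.002,-0.145,0]
    - [0.002,-0.15,0]
  rot:
    - [0,0,0]
    - [0,0,0]
    - [0,0,0]
    - [0,0,0]
    - [0,0,0]
    - [0,0,0]
    - [0,0,0]
    - [0,0,0]
  hand: [-1,-1,-1,-1,-1,-1,-1,-1]

```text
clock: 13.52
position: [0.4489, 0.1126, 0.1353]
ee_rot: [0.001, -0.112, 0.994, 0.0]
contact_force: [1.8, -0.3, -0.5]
width: 0.0537
gripper_force: 31.9
```

apply_moves:
  xyz:
    - [0.002,-0.15,0]
    - [0.002,-0.145,0.05]
    - [0,0,0.1]
    - [0,0,0.1]
    - [0,0,0]
    - [0,0,0]
  rot:
    - [0,0,0]
    - [0,0,0]
    - [0,0,0]
    - [0,0,0]
    - [0,0,0]
    - [0,0,0]
  hand: [-1,-1,-1,-1,-1,-1]

```text
clock: 14.28
position: [0.4685, 0.0271, 0.0608]
ee_rot: [0.001, -0.113, 0.994, -0.0]
contact_force: [-0.3, -0.6, -1.9]
width: 0.0534
gripper_force: 32.1
```

```bash
python3 - <<'E'
from h import *
plan([.467,.0262,.0],192.9)
E
```

```text
phi now -167.1 pos [0.4685 0.0271 0.0608] w 0.0534 F [-0.3 -0.6 -1.9] t 14.275
rot total [-0.     0.001  0.   ] rows 1  xyz total [ 0.006 -0.002  0.203] rows 2
```

apply_moves:
  xyz:
    - [0.003,-0.002,0.07]
    - [0,0,0.07]
    - [0,0,0.04]
    - [0,0,0.015]
    - [0,0,0.003]
    - [0,0,0]
  rot:
    - [0,0,0]
    - [0,0,0]
    - [0,0,0]
    - [0,0,0]
    - [0,0,0]
    - [0,0,0]
  hand: [-1,-1,-1,-1,-1,-1]

```text
clock: 15.02
position: [0.4676, 0.0262, 0.0011]
ee_rot: [0.001, -0.113, 0.994, -0.0]
contact_force: [-0.5, 0.1, -0.8]
width: 0.0537
gripper_force: 32.1
```

apply_moves:
  xyz:
    - [0,0,0.004]
    - [0,0,0]
    - [0,0,0]
    - [0,0,0]
    - [0,0,0]
    - [0,0,-0.05]
    - [0,0,-0.15]
    - [0,0,-0.2]
  rot:
    - [0,0,0]
    - [0,0,0]
    - [0,0,0]
    - [0,0,0]
    - [0,0,0]
    - [0,0,0]
    - [0,0,0]
    - [0,0,0]
  hand: [-1,-1,0.6,0.6,0.6,0.6,0.6,0.6]

```text
clock: 16.02
position: [0.4656, 0.0263, 0.1193]
ee_rot: [-0.002, -0.113, 0.994, 0.0]
contact_force: [0.3, -1.2, -0.6]
width: 0.0687
gripper_force: 0.0
```

```bash
python3 - <<'E'
from h import *
plan([.4077,.1867,.05],170.9)
E
```

```text
phi now -167.1 pos [0.4656 0.0263 0.1193] w 0.0687 F [ 0.3 -1.2 -0.6] t 16.025
rot total [ 0.001 -0.004  0.367] rows 3  xyz total [0.275 0.497 0.231] rows 4
```

apply_moves:
  xyz:
    - [0,0,0]
    - [0,0,0]
    - [0,0,0]
    - [0.069,0.124,0]
    - [0.069,0.124,0]
    - [0.069,0.124,0]
    - [0.068,0.125,0.05]
    - [0,0,0.1]
  rot:
    - [0,0,0.122]
    - [0,0,0.122]
    - [0,0,0.122]
    - [0,0,0]
    - [0,0,0]
    - [0,0,0]
    - [0,0,0]
    - [0,0,0]
  hand: [0.6,0.6,0.6,0.6,0.6,0.6,0.6,0.6]

```text
clock: 17.02
position: [0.4089, 0.1891, 0.0747]
ee_rot: [0.001, 0.077, 0.997, 0.001]
contact_force: [-0.5, -0.7, -0.6]
width: 0.0682
gripper_force: 0.0
```

apply_moves:
  xyz:
    - [0,0,0.07]
    - [0,0,0]
    - [0,0,0]
  rot:
    - [0,0,0]
    - [0,0,0]
    - [0,0,0]
  hand: [0.6,0.6,0.6]

```text
clock: 17.4
position: [0.4095, 0.1865, 0.0539]
ee_rot: [0.0, 0.079, 0.997, 0.0]
contact_force: [0.3, 0.7, 0.6]
width: 0.0679
gripper_force: 0.0
```

```bash
python3 - <<'E'
from h import *
plan([.4077,.1867,-.03],170.9)
E
```

```text
phi now 171.0 pos [0.4095 0.1865 0.0539] w 0.0679 F [0.3 0.7 0.6] t 17.4
rot total [0.    0.001 0.001] rows 1  xyz total [ 0.006 -0.     0.28 ] rows 2
```

apply_moves:
  xyz:
    - [0.004,0,0.09]
    - [0,0,0.09]
    - [0,0,0.06]
    - [0,0,0.04]
    - [0,0,0]
    - [0,0,0]
    - [0,0,0]
    - [0,0,0]
  rot:
    - [0,0,0]
    - [0,0,0]
    - [0,0,0]
    - [0,0,0]
    - [0,0,0]
    - [0,0,0]
    - [0,0,0]
    - [0,0,0]
  hand: [0.6,0.6,0.6,0.6,0.6,-1,-1,-1]

```text
clock: 18.4
position: [0.4085, 0.1868, -0.0297]
ee_rot: [0.001, 0.079, 0.997, 0.0]
contact_force: [-0.2, -0.2, 7.3]
width: 0.0537
gripper_force: 32.1
```

```bash
python3 - <<'E'
from h import *
for i in range(3): plan([.4077,.1867,-.03],170.9)
t=cam('top')
c,px=comp(t,*BR,(302,266)); print(c,len(px),rect(t,px,.04))
E
```

```text
phi now 171.0 pos [ 0.4085  0.1868 -0.0297] w 0.0537 F [-0.2 -0.2  7.3] t 18.4
rot total [0.001 0.002 0.002] rows 1  xyz total [ 0.003 -0.001  0.001] rows 1
phi now 171.0 pos [ 0.4085  0.1868 -0.0297] w 0.0537 F [-0.2 -0.2  7.3] t 18.4
rot total [0.001 0.002 0.002] rows 1  xyz total [ 0.003 -0.001  0.001] rows 1
phi now 171.0 pos [ 0.4085  0.1868 -0.0297] w 0.0537 F [-0.2 -0.2  7.3] t 18.4
rot total [0.001 0.002 0.002] rows 1  xyz total [ 0.003 -0.001  0.001] rows 1
[298.53631285 260.16424581] 895 (array([0.46756696, 0.02524415]), np.float64(12.908027223858369), [np.float64(0.054157997989544036), np.float64(0.08800349132135012)])
```

apply_moves:
  xyz:
    - [0,0,-0.03]
    - [0,0,-0.1]
    - [0,0,-0.16]
    - [0,0,-0.16]
    - [0,0,-0.05]
    - [0,0,0]
    - [0,0,0]
    - [0,0,0]
  rot:
    - [0,0,0]
    - [0,0,0]
    - [0,0,0]
    - [0,0,0]
    - [0,0,-0.122]
    - [0,0,-0.122]
    - [0,0,-0.122]
    - [0,0,0]
  hand: [-1,-1,-1,-1,-1,-1,-1,-1]

```text
clock: 19.45
position: [0.4074, 0.1866, 0.1197]
ee_rot: [0.0, -0.112, 0.994, 0.0]
contact_force: [-0.6, 1.0, -0.5]
width: 0.0536
gripper_force: 32.0
```

```bash
python3 - <<'E'
from h import *
plan([.4675,.0257,.06],192.9)
E
```

```text
phi now -167.1 pos [0.4074 0.1866 0.1197] w 0.0536 F [-0.6  1.  -0.5] t 19.45
rot total [ 0.     0.    -0.001] rows 1  xyz total [-0.075 -0.568  0.199] rows 4
```

apply_moves:
  xyz:
    - [-0.019,-0.142,0]
    - [-0.019,-0.142,0]
    - [-0.019,-0.142,0]
    - [-0.018,-0.142,0]
    - [0,0,0.1]
    - [0,0,0.1]
    - [0,0,0]
    - [0,0,0]
  rot:
    - [0,0,0]
    - [0,0,0]
    - [0,0,0]
    - [0,0,0]
    - [0,0,0]
    - [0,0,0]
    - [0,0,0]
    - [0,0,0]
  hand: [-1,-1,-1,-1,-1,-1,-1,-1]

```text
clock: 20.45
position: [0.4685, 0.0256, 0.0601]
ee_rot: [0.001, -0.112, 0.994, -0.0]
contact_force: [0.1, 0.4, 0.3]
width: 0.0537
gripper_force: 32.1
```

```bash
python3 - <<'E'
from h import *
plan([.4675,.0257,.0103],192.9)
E
```

```text
phi now -167.1 pos [0.4685 0.0256 0.0601] w 0.0537 F [0.1 0.4 0.3] t 20.45
rot total [-0.     0.001  0.   ] rows 1  xyz total [0.003 0.001 0.166] rows 1
```

apply_moves:
  xyz:
    - [0.003,0,0.07]
    - [0,0,0.06]
    - [0,0,0.03]
    - [0,0,0.005]
    - [0,0,0]
    - [0,0,0]
  rot:
    - [0,0,0]
    - [0,0,0]
    - [0,0,0]
    - [0,0,0]
    - [0,0,0]
    - [0,0,0]
  hand: [-1,-1,-1,-1,-1,-1]

```text
clock: 21.2
position: [0.4676, 0.0254, 0.0104]
ee_rot: [0.001, -0.113, 0.994, -0.0]
contact_force: [0.4, -0.3, -0.6]
width: 0.0536
gripper_force: 32.1
```

apply_moves:
  xyz:
    - [0,0,0]
    - [0,0,0]
    - [0,0,0]
    - [0,0,-0.05]
    - [0,0,-0.15]
    - [0,0,-0.2]
    - [0,0,0]
  rot:
    - [0,0,0]
    - [0,0,0]
    - [0,0,0]
    - [0,0,0]
    - [0,0,0]
    - [0,0,0]
    - [0,0,0]
  hand: [0.6,0.6,0.6,0.6,0.6,0.6,0.6]

```text
clock: 22.08
position: [0.4708, 0.0251, 0.1343]
ee_rot: [0.005, -0.113, 0.994, -0.001]
contact_force: [-1.1, -0.3, -0.3]
width: 0.0683
gripper_force: 0.0
```

```bash
python3 - <<'E'
from h import *
plan([.4054,-.3394,.05],15.5)
t=cam('top'); c,px=comp(t,*BR,(455.5,290)); print(rect(t,px,.01),at_z(t,[c],.01))
E
```

```text
phi now -167.0 pos [0.4708 0.0251 0.1343] w 0.0683 F [-1.1 -0.3 -0.3] t 22.075
rot total [0.015 0.005 2.958] rows 18  xyz total [-0.535  1.112  0.281] rows 8
(array([ 0.40513341, -0.33909241]), np.float64(15.056198466512996), [np.float64(0.054789118782198686), np.float64(0.08985571009539552)]) [[ 0.40485508 -0.33938112  0.01      ]]
```

```bash
python3 - <<'E'
from h import *
print(status.get_state()['qpos'].round(2)); plan([.4052,-.3393,.05],195.3)
E
```

```text
[-0.09  0.17  1.83  0.    1.14 -1.89]
phi now -167.1 pos [0.4686 0.0252 0.1319] w 0.0683 F [-0.3  0.3  0.3] t 22.125
rot total [-0.002  0.005 -0.039] rows 1  xyz total [ 0.524 -1.116  0.273] rows 8
```

apply_moves:
  xyz:
    - [0.07,-0.15,0]
    - [0.07,-0.152,0]
    - [0.07,-0.152,0]
    - [0.07,-0.152,0]
    - [0.07,-0.152,0]
    - [0.07,-0.152,0]
    - [0.07,-0.152,0]
    - [0,0,0]
  rot:
    - [0,0,0.1]
    - [0,0,0]
    - [0,0,0]
    - [0,0,0]
    - [0,0,0]
    - [0,0,0]
    - [0,0,0]
    - [0,0,0.16]
  hand: [0.6,0.6,0.6,0.6,0.6,0.6,0.6,0.6]

```text
clock: 23.12
position: [0.3628, -0.3127, 0.1279]
ee_rot: [-0.001, 0.028, 1.0, 0.0]
contact_force: [-0.1, 0.2, -0.8]
width: 0.0684
gripper_force: 0.0
```

apply_moves:
  xyz:
    - [0,0,0]
    - [0,0,0]
    - [0,0,0]
    - [0,0,0]
    - [0,0,0]
    - [0,0,0]
    - [0,0,0]
    - [0,0,0]
  rot:
    - [0,0,0.17]
    - [0,0,0.17]
    - [0,0,0.17]
    - [0,0,0.17]
    - [0,0,0.17]
    - [0,0,0.17]
    - [0,0,0.17]
    - [0,0,0.17]
  hand: [0.6,0.6,0.6,0.6,0.6,0.6,0.6,0.6]

```text
clock: 24.12
position: [0.3635, -0.3089, 0.1278]
ee_rot: [-0.002, 0.673, 0.74, 0.0]
contact_force: [0.4, 0.3, -0.4]
width: 0.0681
gripper_force: 0.0
```

apply_moves:
  xyz:
    - [0,0,0]
    - [0,0,0]
    - [0,0,0]
    - [0,0,0]
    - [0,0,0]
    - [0,0,0]
    - [0,0,0]
    - [0,0,0]
  rot:
    - [0,0,0.17]
    - [0,0,0.17]
    - [0,0,0.17]
    - [0,0,0.17]
    - [0,0,0.17]
    - [0,0,0.17]
    - [0,0,0.17]
    - [0,0,0.1]
  hand: [0.6,0.6,0.6,0.6,0.6,0.6,0.6,0.6]

```text
clock: 25.12
position: [0.3635, -0.3089, 0.1279]
ee_rot: [-0.002, 0.988, 0.158, -0.001]
contact_force: [0.4, 0.2, -0.0]
width: 0.0684
gripper_force: 0.0
```

```bash
python3 - <<'E'
from h import *
plan([.4052,-.3393,.05],15.3)
E
```

```text
phi now 18.1 pos [ 0.3635 -0.3089  0.1279] w 0.0684 F [ 0.4  0.2 -0. ] t 25.125
rot total [-0.004  0.002  0.047] rows 1  xyz total [0.107 0.134 0.26 ] rows 2
```

apply_moves:
  xyz:
    - [0,0,0]
    - [0.107,0.134,0]
    - [0,0,0.13]
    - [0,0,0.12]
    - [0,0,0]
    - [0,0,0]
  rot:
    - [-0.004,0.002,0.046]
    - [0,0,0]
    - [0,0,0]
    - [0,0,0]
    - [0,0,0]
    - [0,0,0]
  hand: [0.6,0.6,0.6,0.6,0.6,0.6]

```text
clock: 25.88
position: [0.4066, -0.3405, 0.0551]
ee_rot: [0.002, 0.991, 0.136, 0.001]
contact_force: [-0.5, 0.2, 0.7]
width: 0.0684
gripper_force: 0.0
```

```bash
python3 - <<'E'
from h import *
plan([.4052,-.3393,-.029],15.3)
E
```

```text
phi now 15.6 pos [ 0.4066 -0.3405  0.0551] w 0.0684 F [-0.5  0.2  0.7] t 25.875
rot total [ 0.004 -0.002  0.005] rows 1  xyz total [-0.003 -0.005  0.28 ] rows 2
```

apply_moves:
  xyz:
    - [-0.003,-0.004,0.09]
    - [0,0,0.09]
    - [0,0,0.06]
    - [0,0,0.037]
    - [0,0,0]
    - [0,0,0]
    - [0,0,0]
    - [0,0,0]
  rot:
    - [0.002,0,0.004]
    - [0,0,0]
    - [0,0,0]
    - [0,0,0]
    - [0,0,0]
    - [0,0,0]
    - [0,0,0]
    - [0,0,0]
  hand: [0.6,0.6,0.6,0.6,0.6,-1,-1,-1]

```text
clock: 26.88
position: [0.4062, -0.3402, -0.0267]
ee_rot: [0.002, 0.991, 0.134, 0.002]
contact_force: [-0.9, 0.7, 6.1]
width: 0.0525
gripper_force: 31.1
```

apply_moves:
  xyz:
    - [0,0,-0.03]
    - [0,0,-0.1]
    - [0,0,-0.16]
    - [0,0,-0.16]
    - [0,0,-0.1]
    - [0,0,-0.05]
    - [0,0,0]
    - [0,0,0]
  rot:
    - [0,0,0]
    - [0,0,0]
    - [0,0,0]
    - [0,0,0]
    - [0,0,0.02]
    - [0,0,0.02]
    - [0,0,0]
    - [0,0,0]
  hand: [-1,-1,-1,-1,-1,-1,-1,-1]

```text
clock: 27.88
position: [0.4043, -0.3386, 0.1505]
ee_rot: [-0.0, 0.994, 0.113, 0.0]
contact_force: [-0.3, 0.3, -0.5]
width: 0.0527
gripper_force: 31.7
```

```bash
python3 - <<'E'
from h import *
plan([.467,.0255,.07],12.9)
E
```

```text
phi now 13.0 pos [ 0.4043 -0.3386  0.1505] w 0.0527 F [-0.3  0.3 -0.5] t 27.875
rot total [-0.001 -0.001  0.001] rows 1  xyz total [ 0.475 -1.136  0.268] rows 8
```

```bash
python3 - <<'E'
from h import *
t=cam('top');s=cam('scene'); p=status.get_state()['position']
u,v=proj(t,[p+[0,0,.035]])[0].astype(int); u2,v2=proj(s,[p+[0,0,.035]])[0].astype(int); print(u,v,u2,v2)
a=t['pixels'][v-40:v+40,u-40:u+40]; b=s['pixels'][v2-40:v2+40,u2-40:u2+40]; c=t['pixels'][220:300,260:340]; 
cv2.imwrite('pics/d1.png',cv2.resize(np.hstack([a,b,c])[:,:,::-1],None,fx=3.3,fy=3.3,interpolation=2))
c,px=comp(t,*BR,(300,260)); print('pile',c,len(px),rect(t,px,.05))
E
```

```text
482 289 160 240
pile [298.7987013  260.29112554] 924 (array([0.46631338, 0.02391471]), np.float64(12.702158911857339), [np.float64(0.05424034042351241), np.float64(0.08833239226139628)])
```

View pics/d1.png

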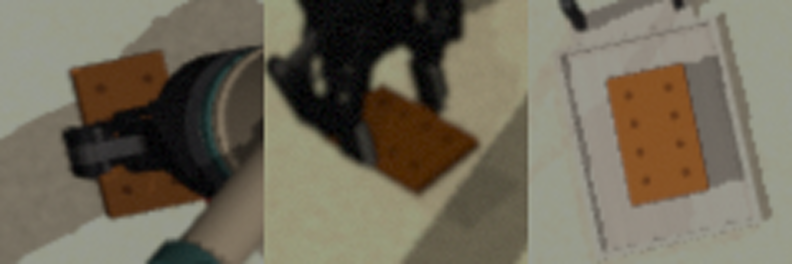

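apply_moves:
  xyz:
    - [0.059,-0.142,0]
    - [0.059,-0.142,0]
    - [0.059,-0.142,0]
    - [0.06,-0.142,0]
    - [0.06,-0.142,0]
    - [0.06,-0.142,0]
    - [0.06,-0.142,0]
    - [0.058,-0.142,0]
  rot:
    - [0,0,0]
    - [0,0,0]
    - [0,0,0]
    - [0,0,0]
    - [0,0,0]
    - [0,0,0]
    - [0,0,0]
    - [0,0,0]
  hand: [-1,-1,-1,-1,-1,-1,-1,-1]

```text
clock: 28.98
position: [0.4672, 0.0262, 0.1506]
ee_rot: [0.001, 0.994, 0.113, 0.0]
contact_force: [-0.4, 0.5, -0.1]
width: 0.0525
gripper_force: 31.7
```

apply_moves:
  xyz:
    - [0,0,0.1]
    - [0,0,0.15]
    - [0,0,0]
    - [0,0,0]
  rot:
    - [0,0,0]
    - [0,0,0]
    - [0,0,0]
    - [0,0,0]
  hand: [-1,-1,-1,-1]

```text
clock: 29.48
position: [0.4684, 0.0244, 0.0771]
ee_rot: [0.001, 0.994, 0.113, 0.002]
contact_force: [0.7, -0.2, -0.6]
width: 0.0521
gripper_force: 32.0
```

```bash
python3 - <<'E'
from h import *
plan([.467,.0255,.0240],12.9)
E
```

```text
phi now 12.9 pos [0.4684 0.0244 0.0771] w 0.0521 F [ 0.7 -0.2 -0.6] t 29.475
rot total [ 0.002 -0.003  0.001] rows 1  xyz total [-0.004 -0.005  0.177] rows 1
```

apply_moves:
  xyz:
    - [-0.002,-0.002,0.08]
    - [0,0,0.06]
    - [0,0,0.03]
    - [0,0,0.007]
    - [0,0,0]
    - [0,0,0]
  rot:
    - [0,0,0]
    - [0,0,0]
    - [0,0,0]
    - [0,0,0]
    - [0,0,0]
    - [0,0,0]
  hand: [-1,-1,-1,-1,-1,-1]

```text
clock: 30.22
position: [0.4679, 0.0249, 0.0242]
ee_rot: [0.001, 0.994, 0.113, 0.002]
contact_force: [0.4, -0.2, -1.5]
width: 0.0525
gripper_force: 32.0
```

Lower another 1–2 mm, release and rise.

apply_moves:
  xyz:
    - [0,0,0.005]
    - [0,0,0]
    - [0,0,0]
    - [0,0,0]
    - [0,0,-0.05]
    - [0,0,-0.15]
    - [0,0,-0.2]
    - [0,0,-0.1]
  rot:
    - [0,0,0]
    - [0,0,0]
    - [0,0,0]
    - [0,0,0]
    - [0,0,0]
    - [0,0,0]
    - [0,0,0]
    - [0,0,0]
  hand: [-1,0.6,0.6,0.6,0.6,0.6,0.6,0.6]

```text
clock: 31.22
position: [0.4683, 0.0251, 0.1751]
ee_rot: [0.001, 0.994, 0.113, 0.004]
contact_force: [0.6, -0.9, -1.2]
width: 0.0684
gripper_force: 0.0
```

```bash
python3 - <<'E'
from h import *
t=cam('top');s=cam('scene')
# cover: handle & blue
hs,_=comp(s,*BR,(253,284)); 
bx,px=comp(t,*BLUE,(415,215)); c,p2=comp(t,*BR,(417,212)); print('cover',bx,len(px),'handle',c,len(p2),rect(t,p2,.12),tri(t,[c],s,[hs]))
b=cv2.minAreaRect(px); print(b)
plan([.567,-.2315,.2],1.5)
E
```

```text
cover [412.12229159 216.57473375] 2723 handle [417.6125 211.625 ] 160 (array([ 0.56722461, -0.23137445]), np.float64(2.904338961252108), [np.float64(0.014322981744852612), np.float64(0.052131005669783584)]) [[ 0.5706916  -0.23309544  0.10809896  0.00159342]]
((412.78314208984375, 215.8798370361328), (61.86174392700195, 49.825775146484375), 86.98721313476562)
phi now 13.0 pos [0.4696 0.025  0.1757] w 0.0682 F [ 0.2 -0.1 -0.1] t 31.325
rot total [ 0.003 -0.01   0.191] rows 2  xyz total [ 0.302  0.863 -0.081] rows 6
```

apply_moves:
  xyz:
    - [0,0,-0.05]
    - [0,0,-0.03]
    - [0.05,0.144,0]
    - [0.05,0.144,0]
    - [0.05,0.144,0]
    - [0.05,0.144,0]
    - [0.05,0.144,0]
    - [0.05,0.144,0]
  rot:
    - [0,0,0.085]
    - [0,0,0.09]
    - [0,0,0]
    - [0,0,0]
    - [0,0,0]
    - [0,0,0]
    - [0,0,0]
    - [0,0,0]
  hand: [0,0,0,0,0,0,0,0]

```text
clock: 32.33
position: [0.5675, -0.231, 0.1948]
ee_rot: [-0.0, 1.0, 0.021, 0.0]
contact_force: [0.9, 0.9, 0.3]
width: 0.0426
gripper_force: 0.0
```

```bash
python3 - <<'E'
from h import *
t=cam('top');s=cam('scene')
hs,_=comp(s,*BR,(253,284)); bs,pb=comp(s,*BLUE,(255,300)); print(hs,bs,len(pb))
c,px=comp(t,*BR,(300,260)); print('pile',c,len(px),rect(t,px,.06)); c,px=comp(s,*BR,(313,225)); print(c)
plan([.5675,-.2323,.13],2.6)
E
```

```text
[253.03947368 284.52631579] [255.95578331 304.7045388 ] 3415
pile [298.72421053 259.72526316] 950 (array([0.46684114, 0.02353073]), np.float64(12.322067841353288), [np.float64(0.053989726304756604), np.float64(0.0893208619507043)])
[312.31546135 226.39027431]
phi now 2.2 pos [ 0.5686 -0.2344  0.1941] w 0.0428 F [-0.5  0.5 -0.3] t 32.425
rot total [ 0.003 -0.001 -0.006] rows 1  xyz total [-0.003 -0.007  0.214] rows 2
```

apply_moves:
  xyz:
    - [-0.002,-0.002,0.12]
    - [0,0,0.12]
    - [0,0,0.1]
    - [0,0,0.05]
    - [0,0,0]
    - [0,0,0]
  rot:
    - [0,0,-0.005]
    - [0,0,0]
    - [0,0,0]
    - [0,0,0]
    - [0,0,0]
    - [0,0,0]
  hand: [0,0,0,0,0,0]

```text
clock: 33.17
position: [0.5682, -0.2298, 0.0806]
ee_rot: [0.001, 1.0, 0.024, 0.002]
contact_force: [-0.5, -0.0, 0.4]
width: 0.0423
gripper_force: 0.0
```

apply_moves:
  xyz:
    - [0,0,0.015]
    - [0,0,0]
    - [0,0,0]
    - [0,0,0]
    - [0,0,0]
    - [0,0,0]
  rot:
    - [0,0,0]
    - [0,0,0]
    - [0,0,0]
    - [0,0,0]
    - [0,0,0]
    - [0,0,0]
  hand: [0,-1,-1,-1,-1,-1]
  force: 60

```text
clock: 33.92
position: [0.5678, -0.2303, 0.0757]
ee_rot: [0.001, 1.0, 0.024, 0.002]
contact_force: [-0.3, -2.7, 5.1]
width: 0.0144
gripper_force: 62.7
```

apply_moves:
  xyz:
    - [0,0,-0.04]
    - [0,0,-0.08]
    - [0,0,-0.1]
    - [0,0,-0.12]
    - [0,0,-0.06]
    - [0,0,0]
    - [0,0,0]
  rot:
    - [0,0,0]
    - [0,0,0]
    - [0,0,0]
    - [0,0,0]
    - [0,0,-0.085]
    - [0,0,-0.085]
    - [0,0,0]
  hand: [-1,-1,-1,-1,-1,-1,-1]

```text
clock: 34.8
position: [0.5665, -0.2282, 0.1947]
ee_rot: [-0.0, 0.994, 0.112, 0.001]
contact_force: [-0.9, -0.9, -2.4]
width: 0.0141
gripper_force: 61.8
```

```bash
python3 - <<'E'
from h import *
plan([.467,.0255,.19],12.9)
t=cam('top');s=cam('scene'); p=status.get_state()['position']
# check cover pose: predicted lower/top corners outline vs blue mask bbox in scene, both views
c,n=np.cos(np.radians(12.9)),np.sin(np.radians(12.9)); Z=p[2]-.0757
C=np.array([[p[0]+c*x-n*y,p[1]+n*x+c*y,Z+z] for x in(-.066,.066) for y in(-.049,.049) for z in (0,.09)])
for d in(t,s):
    q=proj(d,C); m=comp(d,*BLUE,q.mean(0))[1]; h=np.zeros((480,640),np.uint8); cv2.fillConvexPoly(h,cv2.convexHull(q.astype(np.float32)).astype(int),1)
    print('pred',q.min(0).round(1),q.max(0).round(1),'seen',m.min(0),m.max(0))
E
```

```text
phi now 12.9 pos [ 0.5665 -0.2282  0.1947] w 0.0141 F [-0.9 -0.9 -2.4] t 34.8
rot total [-0.    -0.001  0.   ] rows 1  xyz total [-0.135 -0.898  0.016] rows 6
pred [386.7 165.7] [459.3 247.1] seen [415. 204.] [459. 240.]
pred [207.5 222. ] [292.5 308.6] seen [209. 232.] [290. 306.]
```

apply_moves:
  xyz:
    - [-0.07,-0.1,0]
    - [-0.068,-0.13,0]
    - [0,-0.134,0]
    - [0,-0.134,0]
    - [0,-0.134,0]
    - [0,-0.134,0]
    - [0,-0.132,0]
    - [0,0,0]
  rot:
    - [0,0,0]
    - [0,0,0]
    - [0,0,0]
    - [0,0,0]
    - [0,0,0]
    - [0,0,0]
    - [0,0,0]
    - [0,0,0]
  hand: [-1,-1,-1,-1,-1,-1,-1,-1]

```text
clock: 35.9
position: [0.4647, 0.0266, 0.1941]
ee_rot: [-0.0, 0.993, 0.114, 0.0]
contact_force: [0.1, -0.0, -3.3]
width: 0.0144
gripper_force: 61.8
```

```bash
python3 - <<'E'
from h import *
plan([.467,.0255,.085],12.9)
s=cam('scene'); p=status.get_state()['position']
c,n=np.cos(np.radians(12.9)),np.sin(np.radians(12.9)); Z=p[2]-.0757
C=np.array([[p[0]+c*x-n*y,p[1]+n*x+c*y,Z+z] for x in(-.066,.066) for y in(-.049,.049) for z in (0,.09)])
q=proj(s,C); m=comp(s,*BLUE,q.mean(0))[1]; print('pred',q.min(0).round(1),q.max(0).round(1),'seen',m.min(0),m.max(0))
E
```

```text
phi now 13.1 pos [0.4647 0.0266 0.1941] w 0.0144 F [ 0.1 -0.  -3.3] t 35.9
rot total [-0.    -0.001  0.003] rows 1  xyz total [0.007 0.005 0.364] rows 3
pred [275.5 154.1] [347.1 225.5] seen [278. 156.] [346. 222.]
```

apply_moves:
  xyz:
    - [0.006,0.004,0.08]
    - [0,0,0.1]
    - [0,0,0.1]
    - [0,0,0.04]
    - [0,0,0]
    - [0,0,0]
  rot:
    - [0,0,0]
    - [0,0,0]
    - [0,0,0]
    - [0,0,0]
    - [0,0,0]
    - [0,0,0]
  hand: [-1,-1,-1,-1,-1,-1]

```text
clock: 36.7
position: [0.4699, 0.0227, 0.0995]
ee_rot: [0.001, 0.994, 0.112, 0.002]
contact_force: [0.4, -0.3, -2.8]
width: 0.0143
gripper_force: 61.8
```

apply_moves:
  xyz:
    - [0,0,0.012]
    - [0,0,0.012]
    - [0,0,0.012]
    - [0,0,0.006]
    - [0,0,0]
    - [0,0,0]
  rot:
    - [0,0,0]
    - [0,0,0]
    - [0,0,0]
    - [0,0,0]
    - [0,0,0]
    - [0,0,0]
  hand: [-1,-1,-1,-1,-1,-1]

```text
clock: 37.45
position: [0.4684, 0.0233, 0.0863]
ee_rot: [0.001, 0.994, 0.113, 0.001]
contact_force: [-3.2, 2.4, 4.4]
width: 0.0143
gripper_force: 62.7
```

apply_moves:
  xyz:
    - [-0.004,-0.008,0]
    - [0,0,0.006]
    - [0,0,0.006]
    - [0,0,0]
  rot:
    - [0,0,0]
    - [0,0,0]
    - [0,0,0]
    - [0,0,0]
  hand: [-1,-1,-1,-1]

```text
clock: 37.95
position: [0.4669, 0.025, 0.0819]
ee_rot: [0.001, 0.994, 0.113, 0.001]
contact_force: [-0.4, -0.4, -2.5]
width: 0.0141
gripper_force: 61.8
```

```bash
python3 - <<'E'
from h import *
plan([.467,.0255,.0817],12.9)
s=cam('scene'); p=status.get_state()['position']
c,n=np.cos(np.radians(12.9)),np.sin(np.radians(12.9)); Z=p[2]-.0757
C=np.array([[p[0]+c*x-n*y,p[1]+n*x+c*y,Z+z] for x in(-.066,.066) for y in(-.049,.049) for z in (0,.09)])
q=proj(s,C); m=comp(s,*BLUE,q.mean(0))[1]; print('pred',q.min(0).round(1),q.max(0).round(1),'seen',m.min(0),m.max(0))
save(s,'e1.png',(250,120,390,260),5)
plan([.467,.0255,.0817],12.9)
E
```

```text
phi now 12.9 pos [0.4669 0.025  0.0819] w 0.0141 F [-0.4 -0.4 -2.5] t 37.95
rot total [ 0.002 -0.002  0.001] rows 1  xyz total [ 0.001 -0.001  0.001] rows 1
pred [278.1 191. ] [345.7 259.9] seen [281. 196.] [344. 257.]
phi now 12.9 pos [0.467  0.0251 0.082 ] w 0.0143 F [-0.6 -1.1 -3.3] t 38.0
rot total [ 0.002 -0.002  0.001] rows 1  xyz total [ 0.    -0.001  0.001] rows 1
```

apply_moves:
  xyz:
    - [0,0,0.004]
    - [0,0,0.004]
    - [0,0,0]
  rot:
    - [0,0,0]
    - [0,0,0]
    - [0,0,0]
  hand: [-1,-1,-1]

```text
clock: 38.38
position: [0.4673, 0.0243, 0.0813]
ee_rot: [0.002, 0.994, 0.113, 0.002]
contact_force: [-3.4, -3.4, 8.1]
width: 0.0142
gripper_force: 63.2
```

apply_moves:
  xyz:
    - [0,0,0]
    - [0,0,0]
    - [0,0,0]
    - [0,0,-0.06]
    - [0,0,-0.12]
    - [0,0,-0.15]
    - [0,0,-0.15]
    - [0,0,0]
  rot:
    - [0,0,0]
    - [0,0,0]
    - [0,0,0]
    - [0,0,0]
    - [0,0,0]
    - [0,0,0]
    - [0,0,0]
    - [0,0,0]
  hand: [0,0,0,0,0,0,0,0]

```text
clock: 39.38
position: [0.4693, 0.0251, 0.2275]
ee_rot: [0.002, 0.994, 0.113, 0.005]
contact_force: [-0.6, -0.9, -0.0]
width: 0.0425
gripper_force: 0.0
```

```bash
python3 - <<'E'
from h import *
s=cam('scene'); c,n=np.cos(np.radians(12.9)),np.sin(np.radians(12.9)); p=[.467,.0255,.006]
C=np.array([[p[0]+c*x-n*y,p[1]+n*x+c*y,p[2]+z] for x in(-.066,.066) for y in(-.049,.049) for z in (0,.09)])
q=proj(s,C); m=comp(s,*BLUE,q.mean(0))[1]; print('pred',q.min(0).round(1),q.max(0).round(1),'seen',m.min(0),m.max(0))
a=cv2.resize(s['pixels'][60:270,240:450],(590,590),interpolation=2)[:,:,::-1]
cv2.imwrite('pics/e2.png',a)
plan([.60,.06,.34],102.9)
E
```

```text
pred [278.3 191. ] [345.8 259.8] seen [280. 193.] [344. 257.]
phi now 13.0 pos [0.4677 0.0253 0.2253] w 0.0431 F [ 0.  -0.2 -1. ] t 39.425
rot total [ 0.007 -0.002 -1.499] rows 9  xyz total [ 0.014  0.456 -0.382] rows 4
```

View pics/e2.png

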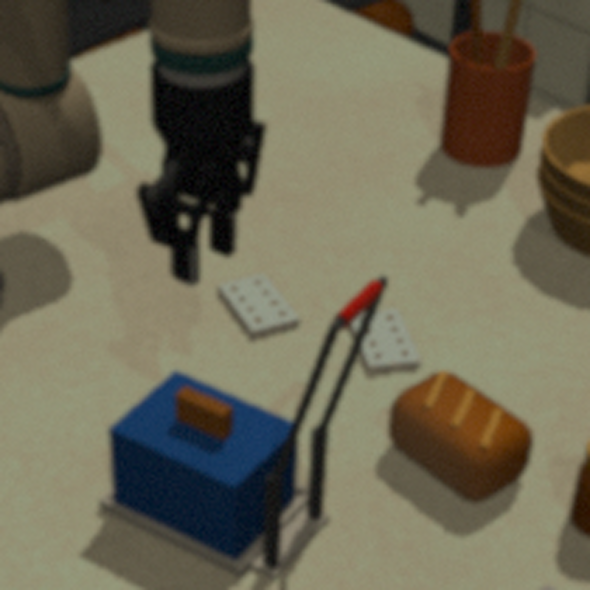

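apply_moves:
  xyz:
    - [0,0,-0.1]
    - [0,0,-0.1]
    - [0,0,-0.1]
    - [0,0,-0.08]
    - [0,0,0]
    - [0,0,0]
    - [0,0,0]
    - [0,0,0]
  rot:
    - [0,0,-0.167]
    - [0,0,-0.167]
    - [0,0,-0.167]
    - [0,0,-0.167]
    - [0,0,-0.167]
    - [0,0,-0.167]
    - [0,0,-0.167]
    - [0,0,-0.167]
  hand: [0,0,0,0,0,0,0,0]

```text
clock: 40.42
position: [0.4656, 0.0256, 0.3359]
ee_rot: [-0.0, 0.686, 0.728, -0.001]
contact_force: [0.0, -0.1, -0.4]
width: 0.0431
gripper_force: 0.0
```

apply_moves:
  xyz:
    - [0,0,0]
    - [0,0.11,0]
    - [0,0.11,0]
    - [0,0.11,0]
    - [0,0.11,0]
    - [0,0,0]
    - [0,0,0]
  rot:
    - [0,0,-0.163]
    - [0,0,0]
    - [0,0,0]
    - [0,0,0]
    - [0,0,0]
    - [0,0,0]
    - [0,0,0]
  hand: [0,0,0,0,0,0,0]

```text
clock: 41.3
position: [0.5941, 0.0548, 0.3366]
ee_rot: [0.0, 0.623, 0.782, -0.001]
contact_force: [-0.4, -0.1, -0.5]
width: 0.0428
gripper_force: 0.0
```

```bash
python3 - <<'E'
from h import *
s=cam('scene'); c,n=np.cos(.2253),np.sin(.2253)
r,p=comp(s,*RED,(368,167),*RED2); print(r,len(p))
for a in (1.6,1.65,1.7,1.75,1.8,1.85,1.9):
    x=.092-.185*np.cos(a); z=.101+.185*np.sin(a); P=np.array([.467+c*x,.0255+n*x,z]); print(a,P.round(4),proj(s,[P]).round(1))
plan([.5995,.0595,.2406],102.9)
E
```

```text
[368.68181818 166.86363636] 66
1.6 [0.5619 0.0473 0.2859] [[349.3 160.1]]
1.65 [0.5709 0.0493 0.2854] [[353.  161.7]]
1.7 [0.5799 0.0514 0.2845] [[356.7 163.6]]
1.75 [0.5888 0.0534 0.283 ] [[360.3 165.6]]
1.8 [0.5976 0.0554 0.2812] [[364.  167.8]]
1.85 [0.6064 0.0574 0.2788] [[367.6 170.1]]
1.9 [0.615  0.0594 0.2761] [[371.1 172.7]]
phi now 102.9 pos [0.5939 0.0548 0.3373] w 0.0427 F [ 0.   0.4 -0.4] t 41.35
rot total [-0.     0.001 -0.   ] rows 1  xyz total [0.011 0.022 0.322] rows 2
```

apply_moves:
  xyz:
    - [0.006,0.016,0.11]
    - [0,0,0.11]
    - [0,0,0.1]
    - [0,0,0]
    - [0,0,0]
    - [0,0,0]
    - [0,0,0]
    - [0,0,0]
  rot:
    - [0,0,0]
    - [0,0,0]
    - [0,0,0]
    - [0,0,0]
    - [0,0,0]
    - [0,0,0]
    - [0,0,0]
    - [0,0,0]
  hand: [0,0,0,0,-1,-1,-1,-1]
  force: 30

```text
clock: 42.35
position: [0.6009, 0.0576, 0.2443]
ee_rot: [0.003, 0.623, 0.782, 0.002]
contact_force: [1.0, 0.7, 6.1]
width: 0.0061
gripper_force: 30.4
```

apply_moves:
  xyz:
    - [0,-0.063,-0.012]
    - [0,-0.064,-0.005]
    - [0,-0.064,0.001]
    - [0,-0.064,0.008]
    - [0,-0.063,0.015]
    - [0,-0.061,0.021]
    - [0,-0.058,0.028]
  rot:
    - [0,0,0]
    - [0,0,0]
    - [0,0,0]
    - [0,0,0]
    - [0,0,0]
    - [0,0,0]
    - [0,0,0]
  hand: [-1,-1,-1,-1,-1,-1,-1]

```text
clock: 43.22
position: [0.4726, 0.0268, 0.2262]
ee_rot: [0.004, 0.623, 0.782, 0.0]
contact_force: [0.5, -3.4, 3.8]
width: 0.0063
gripper_force: 31.2
```

apply_moves:
  xyz:
    - [0,-0.055,0.033]
    - [0,-0.051,0.039]
    - [0,-0.047,0.044]
    - [0,-0.042,0.049]
    - [0,-0.037,0.053]
    - [0,-0.031,0.057]
    - [0,-0.025,0.059]
    - [0,0,0]
  rot:
    - [0,0,0]
    - [0,0,0]
    - [0,0,0]
    - [0,0,0]
    - [0,0,0]
    - [0,0,0]
    - [0,0,0]
    - [0,0,0]
  hand: [-1,-1,-1,-1,-1,-1,-1,-1]

```text
clock: 44.22
position: [0.3881, 0.0072, 0.1243]
ee_rot: [0.003, 0.623, 0.782, -0.001]
contact_force: [0.1, -4.4, -1.8]
width: 0.0063
gripper_force: 30.7
```

```bash
python3 - <<'E'
from h import *
s=cam('scene'); r,p=comp(s,*RED,(285,177),*RED2); print(r,len(p)); plan([.376,.005,.17],102.9)
E
```

```text
[282.51565762 358.06471816] 479
phi now 102.9 pos [0.3882 0.0073 0.1246] w 0.0062 F [ 0.5 -5.6 -1.6] t 44.275
rot total [0.002 0.005 0.001] rows 1  xyz total [ 0.002 -0.041 -0.151] rows 1
```

apply_moves:
  xyz:
    - [0,-0.012,0.039]
    - [0,-0.01,0.039]
    - [0,-0.007,0.039]
    - [0,0,0]
    - [0,0,0]
    - [0,0,0]
    - [0,0,-0.1]
    - [0,0,-0.1]
  rot:
    - [0,0,0]
    - [0,0,0]
    - [0,0,0]
    - [0,0,0]
    - [0,0,0]
    - [0,0,0]
    - [0,0,0]
    - [0,0,0]
  hand: [-1,-1,-1,-0.4,-0.4,-0.4,-0.4,-0.4]

```text
clock: 45.28
position: [0.3791, 0.0073, 0.1504]
ee_rot: [0.001, 0.623, 0.782, 0.0]
contact_force: [-0.2, -0.2, -0.5]
width: 0.0257
gripper_force: 0.0
```

apply_moves:
  xyz:
    - [0,-0.01,0]
    - [0,0,0]
    - [0,0,0]
    - [0,0,0]
  rot:
    - [0,0,0]
    - [0,0,0]
    - [0,0,0]
    - [0,0,0]
  hand: [-1,-1,-1,-1]

```text
clock: 45.78
position: [0.3758, 0.0064, 0.1488]
ee_rot: [0.001, 0.623, 0.782, -0.0]
contact_force: [0.7, 0.3, 0.3]
width: -0.0001
gripper_force: 0.0
```

```bash
python3 - <<'E'
from h import *
s=cam('scene'); plan([.3765,.0047,.077],102.9); c,n=np.cos(.2253),np.sin(.2253)
hsv=cv2.cvtColor(s['pixels'],cv2.COLOR_RGB2HSV); m=(cv2.inRange(hsv,*RED)|cv2.inRange(hsv,*RED2))[150:230,250:310]; y,x=np.nonzero(m); print(x.mean()+250,y.mean()+150,len(x))
for a in (0,.05,.1,.15,.2,.3):
    x=.092-.185*np.cos(a); z=.101+.185*np.sin(a); P=np.array([.467+c*x,.0255+n*x,z]); print(a,P.round(4),proj(s,[P]).round(1))
E
```

```text
phi now 102.9 pos [0.3759 0.0064 0.1489] w -0.0001 F [-0.8 -0.2 -0.6] t 45.825
rot total [ 0.001  0.001 -0.   ] rows 1  xyz total [-0.006  0.001  0.24 ] rows 2
282.8636363636364 186.97727272727272 44
0 [0.3764 0.0047 0.101 ] [[281.7 195.6]]
0.05 [0.3766 0.0048 0.1102] [[281.6 192.8]]
0.1 [0.3773 0.0049 0.1195] [[281.7 190. ]]
0.15 [0.3784 0.0052 0.1286] [[281.9 187.2]]
0.2 [0.3799 0.0055 0.1378] [[282.3 184.5]]
0.3 [0.3844 0.0066 0.1557] [[283.5 179.3]]
```

apply_moves:
  xyz:
    - [0,0,0.07]
    - [0,0,0.06]
    - [0,0,0.05]
    - [0,0,0.03]
    - [0,0,0.01]
    - [0,0,0]
  rot:
    - [0,0,0]
    - [0,0,0]
    - [0,0,0]
    - [0,0,0]
    - [0,0,0]
    - [0,0,0]
  hand: [-1,-1,-1,-1,-1,-1]

```text
clock: 46.58
position: [0.3767, 0.0062, 0.0837]
ee_rot: [0.002, 0.623, 0.782, 0.0]
contact_force: [-0.1, 0.5, -0.2]
width: 0.0004
gripper_force: 0.0
```

apply_moves:
  xyz:
    - [0,0,0.007]
    - [0,0,0.007]
    - [0,0,0.005]
    - [0,0,0]
  rot:
    - [0,0,0]
    - [0,0,0]
    - [0,0,0]
    - [0,0,0]
  hand: [-1,-1,-1,-1]

```text
clock: 47.08
position: [0.3764, 0.0062, 0.0778]
ee_rot: [0.001, 0.623, 0.782, 0.0]
contact_force: [-0.2, 0.1, -0.3]
width: 0.0004
gripper_force: 0.0
```

```bash
python3 - <<'E'
from h import *
s=cam('scene'); t=cam('top')
hsv=cv2.cvtColor(s['pixels'],cv2.COLOR_RGB2HSV); m=(cv2.inRange(hsv,*RED)|cv2.inRange(hsv,*RED2))[150:230,250:310]; y,x=np.nonzero(m); print(x.mean()+250,y.mean()+150,len(x))
cv2.imwrite('pics/f1.png',cv2.resize(s['pixels'][140:260,240:360],(600,600),interpolation=2)[:,:,::-1])
E
```

```text
280.5 195.4375 16
```

View pics/f1.png

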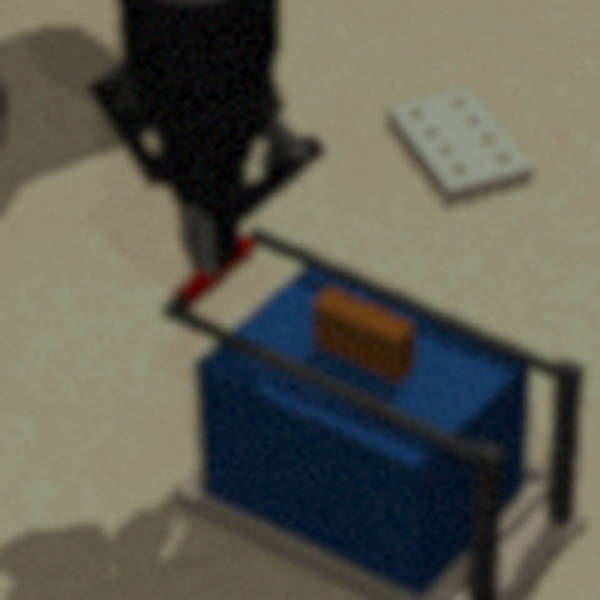

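apply_moves:
  xyz:
    - [0,0,0.007]
    - [0,0,0.006]
    - [0,0,0]
    - [0,0,0]
  rot:
    - [0,0,0]
    - [0,0,0]
    - [0,0,0]
    - [0,0,0]
  hand: [-1,-1,-1,-1]

```text
clock: 47.68
position: [0.3765, 0.0062, 0.0739]
ee_rot: [0.001, 0.623, 0.782, 0.0]
contact_force: [0.6, 0.8, 0.4]
width: -0.0002
gripper_force: 0.0
```

apply_moves:
  xyz:
    - [0,0,0.006]
    - [0,0,0.005]
    - [0,0,0]
  rot:
    - [0,0,0]
    - [0,0,0]
    - [0,0,0]
  hand: [-1,-1,-1]

```text
clock: 48.05
position: [0.3769, 0.0062, 0.0724]
ee_rot: [0.002, 0.623, 0.782, 0.001]
contact_force: [-4.0, 1.3, 18.8]
width: -0.0003
gripper_force: 9.1
```

```bash
python3 - <<'E'
from h import *
s=cam('scene')
hsv=cv2.cvtColor(s['pixels'],cv2.COLOR_RGB2HSV); m=(cv2.inRange(hsv,*RED)|cv2.inRange(hsv,*RED2))[150:230,250:310]; y,x=np.nonzero(m); print(x.mean()+250,y.mean()+150,len(x),np.c_[x+250,y+150].tolist()[::3]); print(status.get_state()['effort'].round(1),proj(s,[status.get_state()['position']+[0,0,.028]]))
E
```

```text
281.0 196.5 16 [[288, 189], [288, 191], [281, 197], [277, 199], [276, 200], [279, 200]]
[ -0.3 -18.6 -16.4   0.   -1.6   0. ] [[282.31980713 195.70018306]]
```

apply_moves:
  xyz:
    - [0,0,-0.03]
    - [0,0,-0.08]
    - [0,0,-0.12]
    - [0,-0.05,-0.15]
    - [0,-0.05,-0.15]
    - [0,0,0]
    - [0,0,0]
  rot:
    - [0,0,0]
    - [0,0,0]
    - [0,0,0]
    - [0,0,0]
    - [0,0,0]
    - [0,0,0]
    - [0,0,0]
  hand: [-1,-1,-1,-1,-1,-1,-1]

```text
clock: 48.98
position: [0.3465, -0.0002, 0.229]
ee_rot: [0.001, 0.623, 0.782, 0.0]
contact_force: [-0.1, -1.0, -0.2]
width: 0.0002
gripper_force: 0.0
```

```bash
python3 - <<'E'
from h import *
s=cam('scene')
hsv=cv2.cvtColor(s['pixels'],cv2.COLOR_RGB2HSV); m=(cv2.inRange(hsv,*RED)|cv2.inRange(hsv,*RED2))[150:230,250:310]; y,x=np.nonzero(m); print(x.mean()+250,y.mean()+150,len(x),'pred a=0 281.7 195.6, a=.05 192.8')
q=[278.3,191,345.8,259.8]; m=comp(s,*BLUE,(312,230))[1]; print(q,m.min(0),m.max(0)); print(status.get_state()['position'],status.get_state()['contact_force'])
t=cam('top'); n,l,st,c=cv2.connectedComponentsWithStats(cv2.inRange(cv2.cvtColor(t['pixels'],cv2.COLOR_RGB2HSV),*BR)); print([(c[i].round(),st[i,4]) for i in range(1,n) if 500<st[i,4]<1100])
E
```

```text
282.57894736842104 194.94736842105263 38 pred a=0 281.7 195.6, a=.05 192.8
[278.3, 191, 345.8, 259.8] [280. 194.] [344. 257.]
[ 3.46213969e-01 -6.83204819e-05  2.28487853e-01] [-0.32852261 -0.01198996 -0.38990111]
[(array([481., 217.]), np.int32(702))]
```

```bash
python3 -c "
from h import *
print(job.sign_off())"
```

```text
the job is handed in; nothing more can be done
None
```

The crispbread is put away and the job is handed in at about 49 s: all three slabs found are piled on the stand, the cover is seated over them, and the bail is down at about 0.01 rad by the last picture. No verdict came back.

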